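Clear the dispenser, load a test cassette, put the containers back

ROBOT

A 6-joint arm with a two-finger parallel gripper is mounted at the origin on the work surface. World frame = base frame: x ahead of the robot, y to its left, z up, the work surface at z = 0. Lengths are in m, angles in rad, forces in N, time in s.
With the tool pointing down it reaches from about 0.35 to 0.775 m from the base axis. Payload 7.3 kg.
Tool frame: the origin (TCP) lies between the finger pads; the fingertips stand 17 mm ahead of it and the grasp point (between the pads) lies 2 mm behind it; z points along the fingers, y is the line along which they close (so a half turn about z gives the same grasp; the last joint's range is limited). The gripper opens to 92 mm and grips with 3 to 60 N. Pads are 19 mm wide; open, the fingers measure 130 mm over their backs; the gripper's body (75 mm by 190 mm) begins 47 mm behind the grasp point.
Start: joints at [-1.458, 0.342, 1.524, -0, 1.275, -0.146], TCP at [0.134, -0.508, 0.219] pointing down, gripper open.
Joint ranges: [-2.53, 2.53], [-0.77, 2.02], [0.04, 2.7], [-1, 4.14], [0.28, 2.66], [-3.11, 3.11]. Speed limits (rad/s): [2.57, 2.57, 3.14, 3.14, 3.14, 3.14].

INTERFACE

Orientations are given as a unit quaternion [x, y, z, w].
In Python, from bench import arm, snapshot, camera_info, spotter gives the robot as it stands.
- The arm moves only by the tool move_arm, never from a script. Its argument "increments" is a list of rows, each a list of 2 entries, a list of its own where there are three numbers: the shift along the world's x, y, z as a fraction of full scale, then the turn about the world's z as a fraction of full scale. A call has 1 to 20 rows; each row shifts and turns the commanded pose from where the row before left it; what a row does not reach is not made up. Full scale, the value 1, is 0.2 m for a shift and 4 degrees for a turn. A row lasts 1/12 s, in which the tool goes at most 41.7 mm and 7.16 degrees, less where a joint would pass 70% of its speed; a pose out of reach is approached as far as the arm can. A call with a number of a shift or a turn outside -1 to 1 is refused whole. A call with a gripper value outside its range is refused whole. "claw" is the opening in per cent of the stroke, from 0 (shut) to 100 (fully open), set as the call begins (left out, the last holds). The fingers move at their own pace and stop on an object; "grip_force" is the grip in N (left out, the last holds). Time passes only in rows, so rows that do not move let the fingers close. It gives the time, the measured TCP pose, the force, the opening and the grip force at its end, in the units of the state.
- arm.sense(): the state, without advancing time (a new reading comes with each control period).
- snapshot(name): name is "side" or "top"; returns the picture (480x640x3 uint8, red, green, blue); there is no depth.
- camera_info(name): a dict with "fx", "fy", "cx", "cy" (pixels), "dist" ([k1, k2, p1, p2, k3] as OpenCV has them; the pictures are not rectified), "world_from_camera" (4x4, takes a point from camera to world coordinates). Camera axes: x right, y down, z forward; pixel columns grow to the right and rows downward; lengths in m; the calibration is good to about 2 mm. A picture is of the moment at which its call begins. camera_info takes no time and is no camera call.
- arm.close_job(): hands the job in; it is judged then, once.
Trained networks look in the newest picture that a camera, given by its name, has taken for a name from the list of things; names that differ only in an ending like _2 or _b are one class to them, and where a whole thing is asked for, a point or a joint stands for the part that bears it (a point fixed in the world has none). Each returns a list of dicts, best first, with "conf" (0 to 1); they miss things now and then, are a little off and sometimes report something else, mostly with a low value. They report only what shows in the picture. A call takes as long as a camera call.
- spotter.boxes_of(camera, query): "location" ([column, row] in pixels, amid what is visible of it).
- spotter.trace(camera, query): "mask" (480x640 bool, what is visible of it) and "location" ([column, row] in pixels, amid what is visible of it).
- spotter.landmark_of(camera, query): "location" ([column, row] in pixels: a listed point, or the origin of a listed thing).
The state is a dict: "time": time; "joint_pos": joint angles; "joint_velocities": joint speeds; "effort": joint torques, N m; "tool_pos": TCP position; "eef_rot": TCP orientation; "force": force on the tool from outside, world axes, zero at the start; "moment": the same for the moment, N m; "grip_width": opening from 0.0 (shut) to 1.0 (fully open); "finger_force": force on a finger pad.
Only numpy, scipy, OpenCV 4.12 (cv2) and the standard library are available. Lean on these libraries where they do the work, as an engineer would, in place of code of your own. Each camera call takes 0.05 s, during which the arm holds its last target. There are 200 camera calls.

TASK

The tub, the bottle and the carton stand on the three coasters in front of the cassette dispenser and block it: first clear all three onto the steel tray, keeping them upright. Then draw the bottom cassette, the one that sticks out, forward out of the dispenser and lay it flat, right side up, on the outline on the test reader's black loading plate, lengthwise along it (either way round). Only when it lies there released, put the tub, the bottle and the carton back upright, each on the middle of the very coaster it came from, and let go of everything.

Things in the scene. Friction and masses are not known exactly. Their poses are not given: they have to be found in the camera images.
- tub: Loose round white sample tub with a flat grey lid, 60 mm diameter, 62 mm high, about 90 g. Origin: centre of its underside; z up along its axis. At the start it stands on the middle of one of the coasters.
- bottle: Loose white reagent bottle, body 50 mm diameter up to 78 mm, then a shoulder, narrow neck and 30 mm grey cap, 105 mm high in all, about 130 g. Grip the body at about 66 mm height. Origin: centre of its underside; z up along its axis. Starts on the middle of one of the coasters.
- carton: Loose upright cardboard carton of square section, 44 x 44 mm, 85 mm high, about 80 g. Origin: centre of its underside; z up, x and y normal to its side faces. Starts on the middle of one of the coasters, turned a little.
- cassette: Loose flat white cassette 100 x 24 x 8 mm, 20 g, x lengthwise; origin: centre of underside. Lowest in the dispenser: its -x end sticks 36 mm out, 25 mm above the table, sides and below free. Pinch it across there (32 mm from its centre, tips not below its underside) and draw it along its -x at least 70 mm before lifting. Three more rest loosely on its rear inside, drop as it leaves, and stay.
- dispenser: Fixed white gravity magazine, 112 mm long, 37 mm wide, 62 mm high, with an open top. Origin: on the table under the middle of its outlet face; x points into the magazine, away from the outlet (which faces -x, roughly towards the robot). Its floor is 25 mm above the table, the outlet slot is 10 mm high.
- tray: Fixed flat steel tray (a plain plate without a rim), 300 mm (x) x 120 mm (y), 6 mm thick, to one side of the dispenser, left or right. Origin: centre of its underside; its top is at +6 mm. The three containers fit in a row along x, e.g. at -90, 0 and +90 mm.
- reader: Fixed white table-top test reader on the side opposite the tray. Origin: on the table under the middle of its black loading plate, which is 130 mm (x) x 60 mm (y), flat, its top at +25 mm, with a grey 100 x 24 mm cassette outline (no step) in its middle, along x. The reader's housing, 240 x 200 mm and 110 mm high, begins 70 mm from the origin towards +x.
- coaster_left: Fixed round cork coaster, 76 mm across, 4 mm thick, on the left (+y) of the outlet. Origin: centre of its underside, on the table; its top is at +4 mm. One container stands on its middle at the start.
- coaster_right: Fixed round cork coaster, 76 mm across, 4 mm thick, on the right (-y) of the outlet. Origin: centre of its underside, on the table; its top is at +4 mm. One container stands on its middle at the start.
- coaster_front: Fixed round cork coaster, 76 mm across, 4 mm thick, straight in front of the outlet, nearest the robot. Origin: centre of its underside, on the table; its top is at +4 mm. One container stands on its middle at the start.

How it is judged:
On the way, in this order (a step that is already met when the one before it is completed fails the run):
1. tub, bottle and carton all stand upright on the steel tray, released (x of tub in the frame of tray between -0.15 and 0.15 m and y of tub in the frame of tray between -0.06 and 0.06 m and z of tub in the frame of tray between 0.003 and 0.01 m and angle between each of tub, bottle, carton's own z axis and vertical below 0.15 rad and x of bottle in the frame of tray between -0.15 and 0.15 m and y of bottle in the frame of tray between -0.06 and 0.06 m and z of bottle in the frame of tray between 0.003 and 0.01 m and x of carton in the frame of tray between -0.15 and 0.15 m and y of carton in the frame of tray between -0.06 and 0.06 m and z of carton in the frame of tray between 0.003 and 0.01 m and linear speed of each of tub, bottle, carton below 0.02 m/s and angular speed of each of tub, bottle, carton below 0.2 rad/s and contact force between each of tub, bottle, carton and the fingers below 0.05 N), for 0.2 s.
2. the cassette lies flat on the outline of the reader's plate, released, while the three containers still stand on the tray (x of cassette in the frame of reader between -0.012 and 0.012 m and y of cassette in the frame of reader between -0.012 and 0.012 m and z of cassette in the frame of reader between 0.022 and 0.029 m and angle between each of cassette, tub, bottle, carton's own z axis and vertical below 0.15 rad and angle between the x axis of cassette and the x axis of reader, either way round below 0.17 rad and linear speed of cassette below 0.02 m/s and angular speed of cassette below 0.2 rad/s and contact force between cassette and the fingers below 0.05 N and x of tub in the frame of tray between -0.15 and 0.15 m and y of tub in the frame of tray between -0.06 and 0.06 m and z of tub in the frame of tray between 0.003 and 0.01 m and x of bottle in the frame of tray between -0.15 and 0.15 m and y of bottle in the frame of tray between -0.06 and 0.06 m and z of bottle in the frame of tray between 0.003 and 0.01 m and x of carton in the frame of tray between -0.15 and 0.15 m and y of carton in the frame of tray between -0.06 and 0.06 m and z of carton in the frame of tray between 0.003 and 0.01 m), for 0.2 s.
At the end, for the whole second after the job is handed in: Cassette flat on the reader plate, centred within 12 mm along each plate axis, length within 0.17 rad of plate x (either way round); tub, bottle and carton upright, each within 15 mm of where it started; all at rest and not touched by the fingers (x of cassette in the frame of reader between -0.012 and 0.012 m and y of cassette in the frame of reader between -0.012 and 0.012 m and z of cassette in the frame of reader between 0.022 and 0.029 m and angle between each of cassette, tub, bottle, carton's own z axis and vertical below 0.15 rad and angle between the x axis of cassette and the x axis of reader, either way round below 0.17 rad and linear speed of each of cassette, tub, bottle, carton below 0.02 m/s and angular speed of each of cassette, tub, bottle, carton below 0.2 rad/s and contact force between each of cassette, tub, bottle, carton and the fingers below 0.05 N and distance of each of tub, bottle, carton from where it was at the start of the episode below 0.015 m).
It fails at once if the tub is tipped over (angle between tub's own z axis and vertical above 0.7 rad).
It fails at once if the bottle is tipped over (angle between bottle's own z axis and vertical above 0.7 rad).
It fails at once if the carton is tipped over (angle between carton's own z axis and vertical above 0.7 rad).
It also fails if it takes over 144 s, if anything falls off the work surface, if the arm or the gripper's body presses on something with over 40 N, if the wrist force passes 120 N, or if a joint passes its speed limit or range.

## Working session

There is one attempt and no reset: what is moved stays moved. The work goes in short steps, Python scripts to look and compute and a tool call to move; the robot and the scene stay as the last step left them, time stands still between calls to the robot, and variables do not carry over. Pictures are saved under pics/ and viewed, at most 14 in all, crops included, and the job is handed in when it is done.

Besides the shell and the picture viewer there is one more tool, called after "Emit:" as name(argument=value, ...) on one line, values as JSON. move_arm: Moves the arm, as the interface text tells. Its arguments: {"type":"object","properties":{"increments":{"type":"array"},"claw":{"type":"number"},"grip_force":{"type":"number"}},"required":["increments"]}

```bash
mkdir -p pics; cat > h.py <<'E'
import numpy as np, cv2
from bench import arm, snapshot, camera_info, spotter
def ray_at(cam,px,z):
    c=camera_info(cam);K=np.array([[c['fx'],0,c['cx']],[0,c['fy'],c['cy']],[0,0,1]])
    u=cv2.undistortPoints(np.array([[px]],float),K,np.array(c['dist'],float))[0,0]
    T=np.array(c['world_from_camera']);d=T[:3,:3]@[u[0],u[1],1];o=T[:3,3]
    return (o+d*(z-o[2])/d[2])
def proj(cam,p):
    c=camera_info(cam);K=np.array([[c['fx'],0,c['cx']],[0,c['fy'],c['cy']],[0,0,1]])
    T=np.linalg.inv(np.array(c['world_from_camera']))
    return cv2.projectPoints(np.array(p,float).reshape(-1,3),cv2.Rodrigues(T[:3,:3])[0],T[:3,3],K,np.array(c['dist'],float))[0][:,0]
def save(cam,name,crop=None,k=1):
    im=snapshot(cam)[...,::-1]
    if crop: a,b,c,d=crop; im=im[b:d,a:c]
    cv2.imwrite('pics/'+name,cv2.resize(im,None,fx=k,fy=k,interpolation=cv2.INTER_CUBIC))
E
python3 - <<'E'
from h import *
np.set_printoptions(precision=3,suppress=True)
for c in('side','top'):
    save(c,c+'0.png'); i=camera_info(c); print(c,i['fx'],np.array(i['world_from_camera']).tolist())
    for q in 'tub bottle carton cassette dispenser tray reader coaster_left coaster_right coaster_front'.split():
        r=spotter.landmark_of(c,q)[:2]; 
        for d in r: print(c,q,round(d['conf'],2),np.round(d['location'],1),ray_at(c,d['location'],{'tub':.004,'bottle':.004,'carton':.004,'cassette':.025}.get(q,0)))
print(arm.sense())
E
```

```text
side 498.025991850643 [[0.996887155306447, -0.024963660468532264, 0.07478512713790234, 0.5039898516607287], [-0.07565330607747649, -0.5698988685609703, 0.818224820506243, -0.7571110537010706], [0.022194072735035267, -0.8213355558290033, -0.5700134453383484, 0.567593228854134], [0.0, 0.0, 0.0, 1.0]]
side tub 0.86 [321.5 248.1] [0.576 0.02  0.004]
side bottle 0.76 [339.5 295.3] [ 0.597 -0.119  0.004]
side carton 0.86 [287.6 278.2] [ 0.509 -0.069  0.004]
side cassette 0.67 [266.6 418.8] [ 0.477 -0.371  0.025]
side dispenser 0.96 [352.9 266. ] [ 0.631 -0.034  0.   ]
side tray 0.8 [264.9 416.6] [ 0.473 -0.349  0.   ]
side reader 0.87 [283.7 179.2] [0.508 0.312 0.   ]
side coaster_left 0.48 [318.8 246.4] [0.572 0.031 0.   ]
side coaster_right 0.64 [340.3 296.8] [ 0.598 -0.118  0.   ]
side coaster_right 0.29 [288.1 280.1] [ 0.51  -0.069  0.   ]
side coaster_front 0.59 [286.3 276.9] [ 0.507 -0.06   0.   ]
top 610.862688464552 [[0.005898014562937311, -0.9838792871457476, 0.17873657082363156, 0.362301757919572], [-0.9997028536856112, -0.010029038759804995, -0.022217621708904706, 0.009660994233
[... 466 characters left out ...]
   0.   ]
top reader 0.63 [128.  260.3] [0.509 0.331 0.   ]
top coaster_left 0.76 [296.3 223.2] [0.58  0.029 0.   ]
top coaster_right 0.64 [373.4 217.5] [ 0.592 -0.111  0.   ]
top coaster_front 0.79 [343.7 259. ] [ 0.515 -0.057  0.   ]
{'time': 1.1, 'joint_pos': array([-1.458,  0.342,  1.524,  0.   ,  1.275, -0.146]), 'joint_velocities': array([-0.   , -0.   , -0.002, -0.001,  0.   ,  0.   ]), 'effort': array([  0.001, -43.114, -24.448,   0.072,   0.048,  -0.   ]), 'tool_pos': array([ 0.134, -0.508,  0.219]), 'eef_rot': array([0.992, 0.129, 0.   , 0.   ]), 'force': array([-0.181,  0.554,  0.571]), 'moment': array([-0.025, -0.015, -0.004]), 'finger_force': 0.0, 'grip_width': 1.00015653139496}
```

View pics/top0.png

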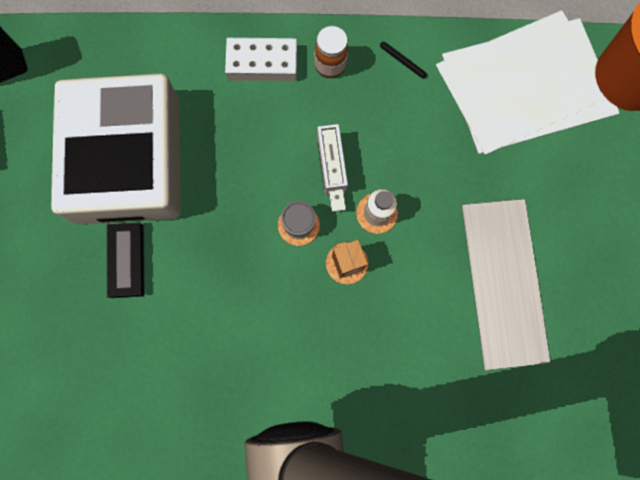

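View pics/side0.png

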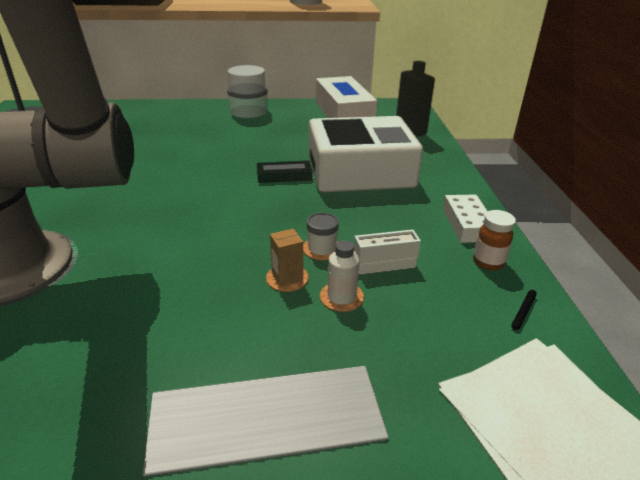

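The top view shows the tub at (298,218) on the left coaster, the bottle at (380,205) on the right one and the carton at (349,258) on the front one. The cassette tip is at (338,200), the tray is on the right around (505,283), and the reader plate is on the left around (124,260). The side view agrees. Next I refine the poses by fitting silhouettes.

```bash
cat > fit.py <<'E'
from h import *
from scipy.optimize import minimize
t=np.linspace(0,2*np.pi,40)
def cyl(*rz): return np.vstack([np.c_[r*np.cos(t),r*np.sin(t),0*t+z] for r,z in rz])
def box(x0,x1,y0,y1,z0,z1): return np.array([[x,y,z] for x in(x0,x1) for y in(y0,y1) for z in(z0,z1)],float)
M=dict(tub=[cyl((.03,0),(.03,.062))],bottle=[cyl((.025,0),(.025,.078),(.015,.088)),cyl((.015,.085),(.015,.105))],
 carton=[box(-.022,.022,-.022,.022,0,.085)],tray=[box(-.15,.15,-.06,.06,0,.006)],dispenser=[box(0,.112,-.0185,.0185,0,.062)],
 plate=[box(-.065,.065,-.03,.03,0,.025)],cassette=[box(-.05,.05,-.012,.012,0,.008)])
def tf(P,p,z):
    c,s=np.cos(p[2]),np.sin(p[2]); return np.c_[P[:,0]*c-P[:,1]*s+p[0],P[:,0]*s+P[:,1]*c+p[1],P[:,2]+z]
def render(cam,name,p,z):
    m=np.zeros((480,640),np.uint8)
    for P in M[name]:
        h=cv2.convexHull(proj(cam,tf(P,p,z)).astype(np.float32)); cv2.fillConvexPoly(m,np.round(h*16).astype(np.int32),1,shift=4)
    return m>0
def fit(name,masks,p0,z):
    best=None
    f=lambda p:sum(1-(m&(r:=render(c,name,p,z))).sum()/max(1,(m|r).sum()) for c,m in masks.items())
    for dy in (-.15,.15):
        r=minimize(f,p0,method='Nelder-Mead',options=dict(initial_simplex=np.array(p0)+np.array([[0,0,dy],[.01,0,-dy],[0,.01,0],[-.01,-.01,0]]),xatol=2e-4,fatol=1e-4))
        if best is None or r.fun<best.fun: best=r
    return best.x,best.fun
def masks(q,cams,near,r=40):
    o={}
    for c in cams:
        e=proj(c,near)[0]
        L=[d for d in spotter.trace(c,q) if np.linalg.norm(np.array(d['location'])-e)<r]
        if L:o[c]=L[0]['mask']
    return o
E
python3 - <<'E'
from fit import *
np.set_printoptions(precision=4,suppress=True)
for c in('top','side'): snapshot(c)
for q,p0,z in [('tub',[.576,.023,0],.004),('bottle',[.6,-.114,0],.004),('carton',[.508,-.065,.2],.004),('tray',[.474,-.35,.1],0),('dispenser',[.631,-.034,.1],0)]:
    m=masks(q,('top','side'),[p0[0],p0[1],.03])
    for cams in (('top',),('side',),('top','side')):
        mm={c:m[c] for c in cams if c in m}
        if mm: print(q,cams,*fit(q,mm,p0,z))
im=cv2.cvtColor(snapshot('top'),cv2.COLOR_RGB2HSV)
# plate: dark pixels + outline grey
print(im[260,112],im[260,124],im[260,150],im[198,338],im[200,340])
g=im[...,2]; roi=np.zeros_like(g); 
blk=(g<50); roi[222:302,100:146]=blk[222:302,100:146]
cn=max(cv2.findContours(roi.astype(np.uint8),0,2)[0],key=cv2.contourArea); r=cv2.minAreaRect(cn); print('plate rect',r,[ray_at('top',p,.025)[:2] for p in cv2.boxPoints(r)])
gr=np.zeros_like(g); sub=(g>70)&(im[...,1]<60); gr[228:292,113:134]=sub[228:292,113:134]
cn=max(cv2.findContours(gr,0,2)[0],key=cv2.contourArea); r=cv2.minAreaRect(cn); print('outline',r); b=np.array([ray_at('top',p,.025)[:2] for p in cv2.boxPoints(r)]);print(b,b.mean(0))
# cassette tip
cs=np.zeros_like(g); s2=(g>130)&(im[...,1]<70); cs[186:215,325:350]=s2[186:215,325:350]
cn=max(cv2.findContours(cs,0,2)[0],key=cv2.contourArea);print(cn.reshape(-1,2).tolist())
save('top','crop1.png',(270,110,430,290),4)
E
```

```text
tub ('top',) [0.5778 0.0272 0.0363] 0.13193277310924367
tub ('side',) [ 0.5766  0.03   -0.1107] 0.1214392803598201
tub ('top', 'side') [ 0.5776  0.027  -0.0467] 0.251523197034658
bottle ('top',) [ 0.5995 -0.1168  0.0492] 0.05358948432760369
bottle ('side',) [ 0.6008 -0.1165  0.06  ] 0.0641025641025641
bottle ('top', 'side') [ 0.6    -0.1165  0.0205] 0.12027058551737113
carton ('top',) [ 0.5069 -0.0612  0.3659] 0.052631578947368474
carton ('side',) [ 0.5086 -0.0619  0.3678] 0.027444253859348233
carton ('top', 'side') [ 0.5086 -0.0616  0.365 ] 0.09172996814506251
tray ('side',) [ 0.4746 -0.348   0.1051] 0.04719794882528383
tray ('top', 'side') [ 0.4746 -0.348   0.1051] 0.04719794882528383
dispenser ('top',) [ 0.6354 -0.0388  0.1363] 0.5263157894736843
dispenser ('side',) [ 0.6351 -0.0407  0.1731] 0.26452362509682414
dispenser ('top', 'side') [ 0.635  -0.0395  0.1434] 0.794243595444129
[ 0 15 34] [  9  20 128] [ 69 126  67] [ 22  18 154] [ 32  16 228]
plate rect ((126.0, 260.0), (74.0, 36.0), 90.0) [array([0.5716, 0.3637]), array([0.5722, 0.2992]), array([0.4412, 0.2919]), array([0.4404, 0.3551])]
outline ((123.0, 259.0), (56.0, 14.0), 90.0)
[[0.5573 0.3484]
 [0.5575 0.3234]
 [0.4583 0.3174]
 [0.458  0.3421]] [0.5078 0.3328]
[[337, 189], [336, 190], [334, 190], [333, 191], [329, 191], [329, 194], [330, 195], [329, 196], [329, 198], [330, 199], [330, 205], [331, 206], [331, 208], [332, 209], [332, 210], [339, 210], [340, 209], [344, 209], [345, 208], [345, 206], [344, 205], [344, 199], [343, 198], [343, 191], [342, 190], [342, 189]]
```

View pics/crop1.png

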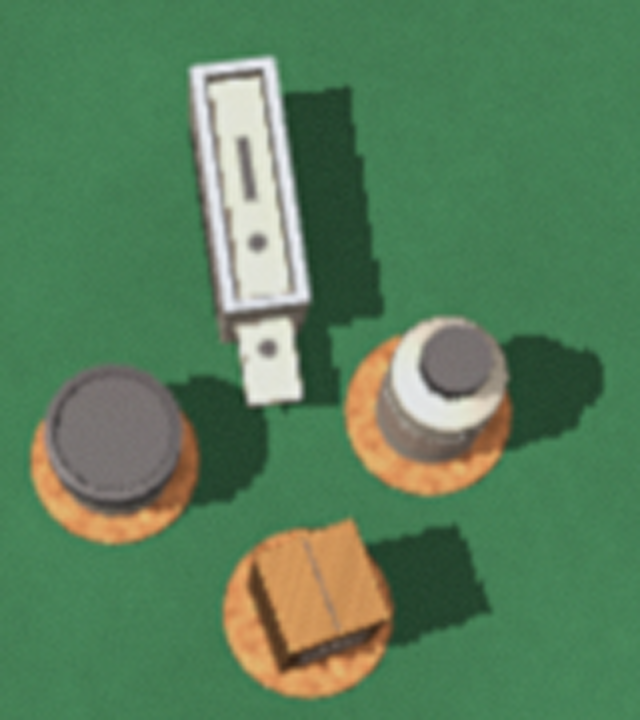

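The crop shows the lid centre at about (298.5,218.8), the left, right and front coasters centred at about (298.8,225), (377.3,212.8) and (346.9,263.3), and the cassette tip corners at (331.8,211.2) and (345.5,210).

```bash
python3 - <<'E'
from h import *
np.set_printoptions(precision=4,suppress=True)
R=lambda px,z:ray_at('top',px,z)[:2]
print('lid',R([298.5,218.75],.066))
for n,p in dict(L=[298.75,225],R=[377.25,212.75],F=[346.9,263.25]).items(): print(n,R(p,.004))
d=np.array([R(p,.062) for p in([325.5,188],[347,185],[318,127],[338.8,124])]);f=(d[0]+d[1])/2;b=(d[2]+d[3])/2
print('disp',f,b,np.arctan2(*(b-f)[::-1]),np.linalg.norm(b-f))
c=np.array([R(p,.033) for p in([331.75,211.25],[345.5,210])]);print('tip',c,c.mean(0),np.linalg.norm(c[0]-c[1]),'->origin',f)
print('tray corners',[R(p,.006) for p in([463,206],[525,200],[549,362],[486,369])])
j=arm.sense()
from scipy.spatial.transform import Rotation as Rr
print(Rr.from_quat(j['eef_rot']).as_matrix())
E
```

```text
lid [0.5742 0.0246]
L [0.5755 0.0249]
R [ 0.5998 -0.1175]
F [ 0.5067 -0.0621]
disp [ 0.6328 -0.04  ] [ 0.744 -0.026] 0.12509435865262966 0.11210681632993143
tip [[ 0.5952 -0.0335]
 [ 0.5977 -0.0578]] [ 0.5965 -0.0457] 0.024473536771757152 ->origin [ 0.6328 -0.04  ]
tray corners [array([ 0.6139, -0.2755]), array([ 0.6269, -0.3926]), array([ 0.3322, -0.4215]), array([ 0.3208, -0.3069])]
[[ 0.9667  0.2559  0.    ]
 [ 0.2559 -0.9667 -0.0001]
 [-0.      0.0001 -1.    ]]
```

Emit:
move_arm(increments=[[[0.1165, 0.098, 0], 0], [[0.1165, 0.098, 0], 0], [[0.1165, 0.098, 0], 0], [[0.1165, 0.098, 0], 0], [[0.1165, 0.098, 0], 0], [[0.1165, 0.098, 0], 0], [[0.1165, 0.098, 0], 0], [[0.1165, 0.098, 0], 0], [[0.1165, 0.098, 0], 0], [[0.1165, 0.098, 0], 0], [[0.1165, 0.098, 0], 0], [[0.1165, 0.098, 0], 0], [[0.1165, 0.098, 0], 0], [[0.1165, 0.098, 0], 0], [[0.1165, 0.098, 0], 0], [[0.1165, 0.098, 0], 0], [[0.1165, 0.098, 0], 0], [[0.1165, 0.098, 0], 0], [[0.1165, 0.098, 0], 0], [[0.1165, 0.098, 0], 0]], claw=100, grip_force=15)

```text
time: 3.47
tool_pos: [0.6014, -0.1143, 0.2186]
eef_rot: [0.992, 0.129, -0.0, 0.0]
force: [1.0, -0.7, 0.4]
grip_width: 1.001
finger_force: 0.0
```

Emit:
move_arm(increments=[[[0, -0.005, -0.08], 0], [[0, -0.005, -0.08], 0], [[0, 0, -0.08], 0], [[0, 0, -0.08], 0], [[0, 0, -0.08], 0], [[0, 0, -0.08], 0], [[0, 0, -0.08], 0], [[0, 0, -0.08], 0], [[0, 0, -0.06], 0], [[0, 0, -0.05], 0], [[0, 0, 0], 0], [[0, 0, 0], 0]])

```text
time: 4.47
tool_pos: [0.6003, -0.1175, 0.0684]
eef_rot: [0.992, 0.129, -0.0, -0.0]
force: [0.7, -0.7, 0.6]
grip_width: 0.998
finger_force: 0.0
```

```bash
python3 - <<'E'
from h import *
save('side','s1.png',(220,160,460,340),3)
E
```

```text
(no output)
```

View pics/s1.png

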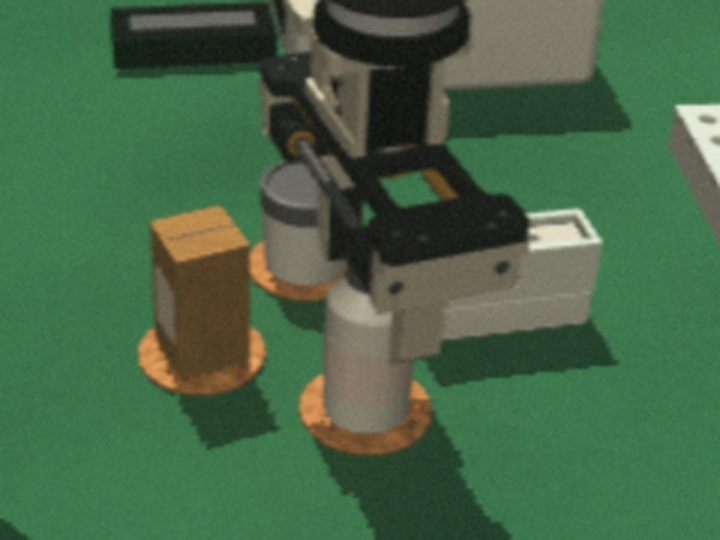

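The fingers straddle the bottle, with the near finger at crop (418,325). The offset matches the closing angle, so I close.

Emit:
move_arm(increments=[[[0, 0, 0], 0], [[0, 0, 0], 0], [[0, 0, 0], 0], [[0, 0, 0], 0], [[0, 0, 0], 0], [[0, 0, 0], 0], [[0, 0, 0], 0], [[0, 0, 0], 0], [[0, 0, 0], 0], [[0, 0, 0], 0]], claw=40, grip_force=15)

```text
time: 5.35
tool_pos: [0.6004, -0.1175, 0.0687]
eef_rot: [0.992, 0.129, 0.0, 0.0]
force: [0.2, 0.3, 0.2]
grip_width: 0.538
finger_force: 15.0
```

Emit:
move_arm(increments=[[[0, 0, 0.03], 0], [[0, 0, 0.06], 0], [[0, 0, 0.1], 0], [[0, 0, 0.1], 0], [[0, 0, 0.1], 0], [[0, 0, 0.1], 0], [[0, 0, 0.06], 0], [[-0.0085, -0.051, 0], 0], [[-0.018, -0.11, 0], 0], [[-0.018, -0.11, 0], 0], [[-0.018, -0.11, 0], 0], [[-0.018, -0.11, 0], 0], [[-0.018, -0.11, 0], 0], [[-0.018, -0.11, 0], 0], [[-0.018, -0.11, 0], 0], [[-0.018, -0.11, 0], 0], [[-0.018, -0.11, 0], 0], [[-0.014, -0.07, 0], 0], [[0, 0, 0], 0], [[0, 0, 0], 0]])

```text
time: 7.02
tool_pos: [0.5628, -0.3402, 0.1777]
eef_rot: [0.992, 0.128, -0.0, -0.001]
force: [0.5, 0.4, -0.8]
grip_width: 0.535
finger_force: 15.0
```

Emit:
move_arm(increments=[[[0, 0, -0.05], 0], [[0, 0, -0.08], 0], [[0, 0, -0.09], 0], [[0, 0, -0.09], 0], [[0, 0, -0.09], 0], [[0, 0, -0.07], 0], [[0, 0, -0.04], 0], [[0, 0, -0.02], 0], [[0, 0, 0], 0], [[0, 0, 0], 0]])

```text
time: 7.85
tool_pos: [0.564, -0.3395, 0.0732]
eef_rot: [0.992, 0.129, 0.0, 0.0]
force: [0.2, -0.4, 0.3]
grip_width: 0.536
finger_force: 15.0
```

Emit:
move_arm(increments=[[[0, 0, -0.006], 0], [[0, 0, -0.006], 0], [[0, 0, 0], 0], [[0, 0, 0], 0]])

```text
time: 8.18
tool_pos: [0.5637, -0.34, 0.0707]
eef_rot: [0.992, 0.129, 0.0, 0.0]
force: [-0.1, -0.6, -0.2]
grip_width: 0.536
finger_force: 15.0
```

Emit:
move_arm(increments=[[[0, 0, 0], 0], [[0, 0, 0], 0], [[0, 0, 0], 0], [[0, 0, 0], 0], [[0, 0, 0], 0], [[0, 0, 0], 0], [[0, 0, 0.05], 0], [[0, 0, 0.1], 0], [[0, 0, 0.15], 0], [[0, 0, 0.15], 0], [[0, 0, 0.15], 0], [[0, 0, 0.1], 0]], claw=100)

```text
time: 9.18
tool_pos: [0.5641, -0.3402, 0.2147]
eef_rot: [0.992, 0.129, 0.002, 0.002]
force: [0.3, 0.2, -0.1]
grip_width: 0.999
finger_force: 0.0
```

Emit:
move_arm(increments=[[[-0.0233, 0.116, 0], 0.38], [[-0.0233, 0.116, 0], 0.38], [[-0.0233, 0.116, 0], 0.38], [[-0.0233, 0.116, 0], 0.38], [[-0.0233, 0.116, 0], 0], [[-0.0233, 0.116, 0], 0], [[-0.0233, 0.116, 0], 0], [[-0.0233, 0.116, 0], 0], [[-0.0233, 0.116, 0], 0], [[-0.0233, 0.116, 0], 0], [[-0.0233, 0.116, 0], 0], [[-0.0233, 0.116, 0], 0], [[0, 0, 0], 0], [[0, 0, 0], 0]])

```text
time: 10.35
tool_pos: [0.5076, -0.0605, 0.2112]
eef_rot: [0.983, 0.183, 0.001, 0.0]
force: [-0.1, -0.4, 0.3]
grip_width: 1.002
finger_force: 0.0
```

Emit:
move_arm(increments=[[[0, 0, -0.05], 0], [[0, 0, -0.09], 0], [[0, 0, -0.1], 0], [[0, 0, -0.1], 0], [[0, 0, -0.1], 0], [[0, 0, -0.1], 0], [[0, 0, -0.08], 0], [[0, 0, -0.07], 0], [[0, 0, -0.04], 0], [[0, 0, 0], 0], [[0, 0, 0], 0]])

```text
time: 11.27
tool_pos: [0.5076, -0.0619, 0.064]
eef_rot: [0.983, 0.181, -0.0, -0.0]
force: [-0.5, -0.7, 0.6]
grip_width: 1.001
finger_force: 0.0
```

```bash
python3 - <<'E'
from h import *
save('side','s2.png')
E
```

```text
(no output)
```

View pics/s2.png

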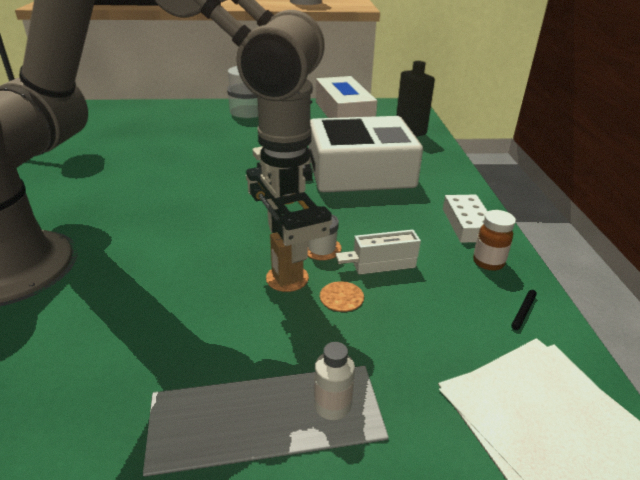

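The bottle stands upright on the tray at (335,385), and the gripper straddles the carton at (288,255). I close on the carton.

Emit:
move_arm(increments=[[[0, 0, 0], 0], [[0, 0, 0], 0], [[0, 0, 0], 0], [[0, 0, 0], 0], [[0, 0, 0], 0], [[0, 0, 0], 0], [[0, 0, 0], 0], [[0, 0, 0], 0], [[0, 0, 0], 0], [[0, 0, 0], 0]], claw=35, grip_force=12)

```text
time: 12.15
tool_pos: [0.5076, -0.0613, 0.0643]
eef_rot: [0.983, 0.181, 0.0, 0.0]
force: [-0.0, 0.2, 0.9]
grip_width: 0.48
finger_force: 12.0
```

Emit:
move_arm(increments=[[[0, 0, 0.04], 0], [[0, 0, 0.1], 0], [[0, 0, 0.15], 0], [[0, 0, 0.15], 0], [[0, 0, 0.13], 0], [[0, 0, 0.08], 0], [[-0.007, -0.06, 0], 0], [[-0.0134, -0.115, 0], 0], [[-0.0134, -0.115, 0], 0], [[-0.0134, -0.115, 0], 0], [[-0.0134, -0.115, 0], 0], [[-0.0134, -0.115, 0], 0], [[-0.0134, -0.115, 0], 0], [[-0.0134, -0.115, 0], 0], [[-0.0134, -0.115, 0], 0], [[-0.0134, -0.115, 0], 0], [[-0.0134, -0.115, 0], 0], [[-0.0134, -0.115, 0], 0], [[-0.0134, -0.115, 0], 0], [[0, 0, 0], 0]])

```text
time: 13.82
tool_pos: [0.4722, -0.3537, 0.1927]
eef_rot: [0.984, 0.18, -0.001, 0.0]
force: [-1.3, 0.0, -1.9]
grip_width: 0.474
finger_force: 12.0
```

Emit:
move_arm(increments=[[[0, 0, -0.05], 0], [[0, 0, -0.1], 0], [[0, 0, -0.12], 0], [[0, 0, -0.12], 0], [[0, 0, -0.1], 0], [[0, 0, -0.08], 0], [[0, 0, -0.04], 0], [[0, 0, -0.02], 0], [[0, 0, -0.008], 0], [[0, 0, 0], 0], [[0, 0, 0], 0]])

```text
time: 14.73
tool_pos: [0.4744, -0.3495, 0.0673]
eef_rot: [0.983, 0.182, 0.0, 0.001]
force: [-0.2, 0.2, -0.2]
grip_width: 0.477
finger_force: 12.0
```

Emit:
move_arm(increments=[[[0, 0, 0], 0], [[0, 0, 0], 0], [[0, 0, 0], 0], [[0, 0, 0], 0], [[0, 0, 0], 0], [[0, 0, 0], 0], [[0, 0, 0.05], 0], [[0, 0, 0.1], 0], [[0, 0, 0.15], 0], [[0, 0, 0.15], 0], [[0, 0, 0.15], 0], [[0, 0, 0.1], 0], [[0, 0, 0], 0]], claw=100)

```text
time: 15.82
tool_pos: [0.4757, -0.3509, 0.2128]
eef_rot: [0.983, 0.181, 0.003, 0.004]
force: [-0.4, 0.1, -0.4]
grip_width: 0.997
finger_force: 0.0
```

Emit:
move_arm(increments=[[[0.0314, 0.117, 0], -0.482], [[0.0314, 0.117, 0], -0.482], [[0.0314, 0.117, 0], -0.482], [[0.0314, 0.117, 0], -0.482], [[0.0314, 0.117, 0], -0.482], [[0.0314, 0.117, 0], -0.482], [[0.0314, 0.117, 0], -0.482], [[0.0314, 0.117, 0], -0.482], [[0.0314, 0.117, 0], -0.482], [[0.0314, 0.117, 0], -0.482], [[0.0314, 0.117, 0], -0.482], [[0.0314, 0.117, 0], -0.482], [[0.0314, 0.117, 0], -0.482], [[0.0314, 0.117, 0], -0.482], [[0.0314, 0.117, 0], -0.482], [[0.0314, 0.117, 0], -0.482], [[0, 0, 0], 0], [[0, 0, 0], 0]])

```text
time: 17.32
tool_pos: [0.5742, 0.0261, 0.2063]
eef_rot: [0.996, -0.085, -0.0, 0.0]
force: [0.6, 0.1, -0.0]
grip_width: 0.999
finger_force: 0.0
```

Emit:
move_arm(increments=[[[0, 0, -0.05], 0], [[0, 0, -0.1], 0], [[0, 0, -0.12], 0], [[0, 0, -0.12], 0], [[0, 0, -0.12], 0], [[0, 0, -0.1], 0], [[0, 0, -0.08], 0], [[0, 0, -0.06], 0], [[0, 0, -0.045], 0], [[0, 0, 0], 0], [[0, 0, 0], 0]])

```text
time: 18.23
tool_pos: [0.5742, 0.0243, 0.0473]
eef_rot: [0.996, -0.087, -0.0, 0.0]
force: [0.3, 0.3, -0.1]
grip_width: 0.999
finger_force: 0.0
```

```bash
python3 - <<'E'
from h import *
save('side','s3.png',(140,180,460,420),2.4)
E
```

```text
(no output)
```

View pics/s3.png

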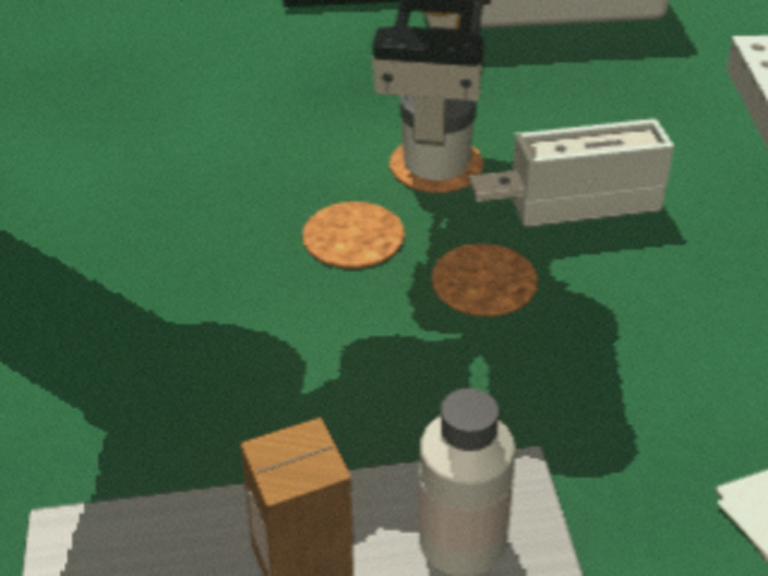

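The gripper straddles the tub at crop (437,120) and is clear of the cassette tip at (475,185). The carton and bottle stand upright on the tray. I close on the tub.

Emit:
move_arm(increments=[[[0, 0, 0], 0], [[0, 0, 0], 0], [[0, 0, 0], 0], [[0, 0, 0], 0], [[0, 0, 0], 0], [[0, 0, 0], 0], [[0, 0, 0], 0], [[0, 0, 0], 0], [[0, 0, 0], 0]], claw=50, grip_force=12)

```text
time: 19.03
tool_pos: [0.5746, 0.0252, 0.0479]
eef_rot: [0.996, -0.087, 0.0, -0.0]
force: [-0.5, 1.1, 3.3]
grip_width: 0.653
finger_force: 12.0
```

Emit:
move_arm(increments=[[[0, 0, 0.04], 0], [[0, 0, 0.1], 0], [[0, 0, 0.15], 0], [[0, 0, 0.15], 0], [[0, 0, 0.15], 0], [[0, 0, 0.12], 0], [[0, 0, 0.09], 0], [[0, 0, 0], 0]])

```text
time: 19.7
tool_pos: [0.5763, 0.0249, 0.2122]
eef_rot: [0.996, -0.087, 0.004, 0.0]
force: [0.6, -0.2, -1.4]
grip_width: 0.649
finger_force: 12.0
```

Emit:
move_arm(increments=[[[-0.0264, -0.0532, 0], 0], [[-0.0528, -0.1064, 0], 0], [[-0.0528, -0.1064, 0], 0], [[-0.0528, -0.1064, 0], 0], [[-0.0528, -0.1064, 0], 0], [[-0.0528, -0.1064, 0], 0], [[-0.0528, -0.1064, 0], 0], [[-0.0528, -0.1064, 0], 0], [[-0.0528, -0.1064, 0], 0], [[-0.0528, -0.1064, 0], 0], [[-0.0528, -0.1064, 0], 0], [[-0.0528, -0.1064, 0], 0], [[-0.0528, -0.1064, 0], 0], [[-0.0528, -0.1064, 0], 0], [[-0.0528, -0.1064, 0], 0], [[-0.0528, -0.1064, 0], 0], [[-0.0528, -0.1064, 0], 0], [[-0.0528, -0.1064, 0], 0], [[-0.0264, -0.0532, 0], 0], [[0, 0, 0], 0]])

```text
time: 21.37
tool_pos: [0.3823, -0.3595, 0.2059]
eef_rot: [0.996, -0.088, -0.001, -0.001]
force: [0.5, 0.8, -1.5]
grip_width: 0.649
finger_force: 12.0
```

Emit:
move_arm(increments=[[[0, 0, -0.05], 0], [[0, 0, -0.1], 0], [[0, 0, -0.12], 0], [[0, 0, -0.12], 0], [[0, 0, -0.12], 0], [[0, 0, -0.1], 0], [[0, 0, -0.08], 0], [[0, 0, -0.06], 0], [[0, 0, -0.02], 0], [[0, 0, -0.01], 0], [[0, 0, 0], 0], [[0, 0, 0], 0]])

```text
time: 22.37
tool_pos: [0.3848, -0.3579, 0.0522]
eef_rot: [0.996, -0.086, 0.0, 0.0]
force: [0.6, -0.0, -0.8]
grip_width: 0.647
finger_force: 12.0
```

Emit:
move_arm(increments=[[[0, 0, -0.006], 0], [[0, 0, -0.005], 0], [[0, 0, 0], 0], [[0, 0, 0], 0]])

```text
time: 22.7
tool_pos: [0.3847, -0.3583, 0.0499]
eef_rot: [0.996, -0.087, 0.0, 0.0]
force: [1.1, -0.8, 0.4]
grip_width: 0.648
finger_force: 12.0
```

Emit:
move_arm(increments=[[[0, 0, 0], 0], [[0, 0, 0], 0], [[0, 0, 0], 0], [[0, 0, 0], 0], [[0, 0, 0], 0], [[0, 0, 0], 0], [[0, 0, 0.05], 0], [[0, 0, 0.1], 0], [[0, 0, 0.15], 0], [[0, 0, 0.15], 0], [[0, 0, 0.15], 0], [[0, 0, 0.1], 0], [[0, 0, 0.05], 0], [[0, 0, 0], 0]], claw=100)

```text
time: 23.87
tool_pos: [0.3852, -0.3589, 0.2022]
eef_rot: [0.996, -0.087, 0.002, 0.002]
force: [-0.3, -1.1, -0.3]
grip_width: 1.001
finger_force: 0.0
```

```bash
python3 - <<'E'
from fit import *
np.set_printoptions(precision=4,suppress=True)
save('top','t4.png'); save('side','s4.png')
T=np.array([.474,-.349]);c,s=np.cos(.103),np.sin(.103)
for q,p0 in [('tub',[.3845,-.358,0]),('bottle',[.5635,-.34,0]),('carton',[.474,-.349,.365])]:
    m=masks(q,('side','top'),[p0[0],p0[1],.04]); 
    if m:
        p,e=fit(q,m,p0,.006); d=p[:2]-T; print(q,list(m),p,e,'tray',d@[c,s],d@[-s,c])
im=cv2.cvtColor(snapshot('top'),cv2.COLOR_RGB2HSV);print(arm.sense()['tool_pos'])
E
```

```text
tub ['side', 'top'] [ 0.3852 -0.3569  0.097 ] 0.7431924112297795 tray -0.08909905444513941 0.0012520749140027866
bottle ['side', 'top'] [ 0.5638 -0.339   0.0212] 0.14509172752980104 tray 0.090354788210396 0.0007426884735176775
carton ['side', 'top'] [ 0.4753 -0.3499  0.3552] 0.14400665001288138 tray 0.0011921126894742957 -0.0009849931628446178
[ 0.3842 -0.3578  0.1986]
```

View pics/t4.png

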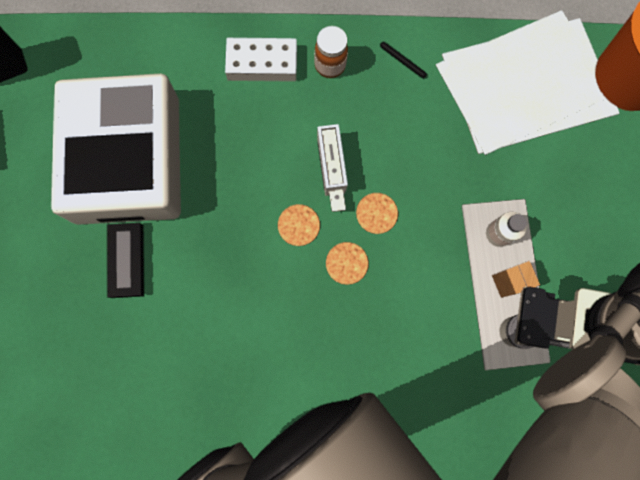

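All three stand on the tray: bottle (508,230), carton (515,280), tub (515,330). The coasters are bare at (298,225), (377,213) and (347,263), and the cassette tip is at (338,200). Next I refine the coasters, cassette and plate.

```bash
python3 - <<'E'
from fit import *
np.set_printoptions(precision=4,suppress=True)
C=dict(L=[.5755,.025],R=[.6,-.1173],F=[.5075,-.0618])
for cam in('top','side'):
    im=cv2.cvtColor(snapshot(cam),cv2.COLOR_RGB2HSV); m=((im[...,0]<20)&(im[...,1]>110)&(im[...,2]>90)).astype(np.uint8)
    n,l,st,ce=cv2.connectedComponentsWithStats(m)
    for k,v in C.items():
        e=proj(cam,[*v,.004])[0]; i=min(range(1,n),key=lambda i:np.linalg.norm(ce[i]-e)+1e3*(st[i,4]<300))
        cn=max(cv2.findContours((l==i).astype(np.uint8),0,1)[0],key=cv2.contourArea)
        ell=cv2.fitEllipse(cn); print(cam,k,ray_at(cam,ell[0],.003)[:2],ell[1])
im=snapshot('top'); g=cv2.cvtColor(im,cv2.COLOR_RGB2GRAY)
def edge(img,name,crop,k):
    a,b,c,d=crop; cv2.imwrite('pics/'+name,cv2.resize(img[b:d,a:c,::-1],None,fx=k,fy=k,interpolation=cv2.INTER_CUBIC)); 
a=cv2.resize(im[180:220,315:360],None,fx=10,fy=10,interpolation=cv2.INTER_CUBIC); b=cv2.resize(im[215:305,95:155],None,fx=5,fy=5,interpolation=cv2.INTER_CUBIC)
o=np.zeros((450,760,3),np.uint8); o[:400,:450]=a; o[:450,455:755]=b; cv2.imwrite('pics/c5.png',o[...,::-1])
s=snapshot('side'); 
for q in('reader',): print([ (d['conf'],d['location'],ray_at('side',d['location'],0)) for d in spotter.landmark_of('side',q)[:1]])
cv2.imwrite('pics/c6.png',np.hstack([cv2.resize(s[150:190,250:330],None,fx=5,fy=5,interpolation=cv2.INTER_CUBIC),cv2.resize(s[235:275,330:410],None,fx=5,fy=5,interpolation=cv2.INTER_CUBIC)])[...,::-1])
E
```

```text
top L [0.5763 0.0254] (39.79785919189453, 41.072242736816406)
top R [ 0.5998 -0.1167] (39.22954559326172, 40.653987884521484)
top F [ 0.5075 -0.0617] (40.57062530517578, 41.40878677368164)
side L [0.5762 0.0218] (22.36261749267578, 37.06063461303711)
side R [ 0.5999 -0.1201] (28.84897232055664, 43.15593719482422)
side F [ 0.5079 -0.0654] (26.656383514404297, 40.99927520751953)
[(0.95, [281.4, 178.4], array([0.502 , 0.3159, 0.    ]))]
```

View pics/c5.png

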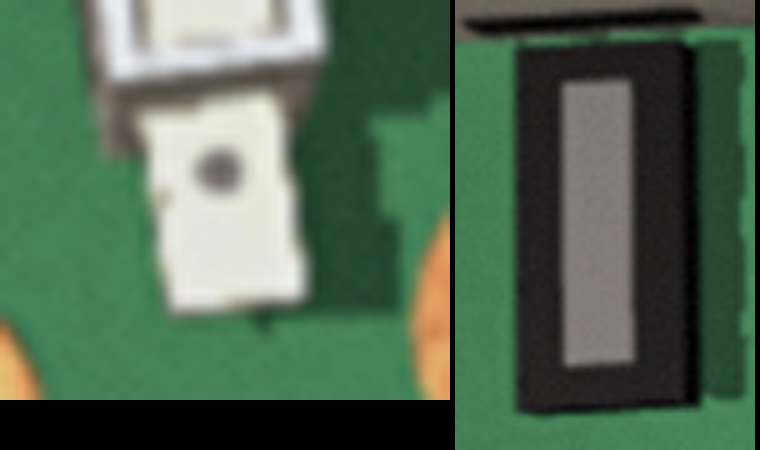

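View pics/c6.png

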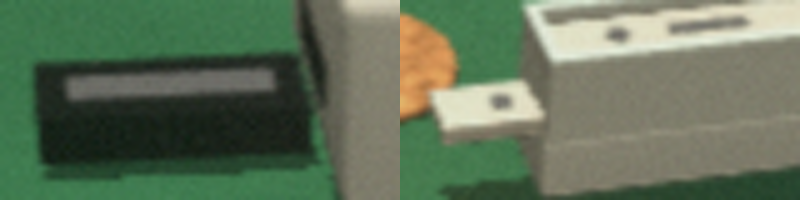

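The crops show the outline corners at about (116,231), (130.5,230.5), (116.3,288) and (131,287) in the top view. The cassette's top edges run from (331.4,210.8) and (345,209.8) to (329,191) and (343,189).

```bash
python3 - <<'E'
from h import *
np.set_printoptions(precision=4,suppress=True)
def R(c,L,z): return np.array([ray_at(c,p,z)[:2] for p in L])
o=R('top',[(115.6,231),(130.2,230.2),(116,287.8),(130.8,286.6)],.025);f=(o[0]+o[1])/2;b=(o[2]+o[3])/2
print('outline top',o.mean(0),np.arctan2(*(f-b)[::-1]),np.linalg.norm(f-b))
o=R('side',[(263,165.4),(304.8,163.8),(263,169.8),(304.8,167.8)],.025);f=(o[1]+o[3])/2;b=(o[0]+o[2])/2
print('outline side',o.mean(0),np.arctan2(*(f-b)[::-1]),np.linalg.norm(f-b))
c=R('top',[(331.35,210.75),(345.05,209.75),(329.05,191.05),(343.05,189.05)],.033);print(c)
print([np.arctan2(*(c[i+2]-c[i])[::-1]) for i in(0,1)],(c[0]+c[1])/2)
c=R('side',[(335.8,253),(337.8,260.8),(358.8,257.2)],.033);print('side',c,np.arctan2(*(c[2]-c[1])[::-1]))
E
```

```text
outline top [0.508  0.3326] 0.07032268019692332 0.10054552296307263
outline side [0.509  0.3283] 0.06335144916560752 0.1006220435653977
[[ 0.5961 -0.0328]
 [ 0.5982 -0.057 ]
 [ 0.6319 -0.0286]
 [ 0.6359 -0.0535]]
[np.float64(0.11636203754419837), np.float64(0.09270764423620831)] [ 0.5971 -0.0449]
side [[ 0.5973 -0.0365]
 [ 0.5985 -0.0598]
 [ 0.6373 -0.051 ]] 0.22390621103626368
```

Emit:
move_arm(increments=[[[0.072, 0.0983, 0], 0.264], [[0.072, 0.0983, 0], 0.264], [[0.072, 0.0983, 0], 0.264], [[0.072, 0.0983, 0], 0.264], [[0.072, 0.0983, 0], 0.264], [[0.072, 0.0983, 0], 0.264], [[0.072, 0.0983, 0], 0.264], [[0.072, 0.0983, 0], 0.264], [[0.072, 0.0983, 0], 0.264], [[0.072, 0.0983, 0], 0.264], [[0.072, 0.0983, 0], 0.264], [[0.072, 0.0983, 0], 0.264], [[0.072, 0.0983, 0], 0.264], [[0.072, 0.0983, 0], 0.264], [[0.072, 0.0983, 0], 0.264], [[0.072, 0.0983, 0], 0.264], [[0, 0, 0], 0], [[0, 0, 0], 0], [[0, 0, 0], 0]], claw=70)

```text
time: 26.15
tool_pos: [0.6144, -0.0437, 0.1992]
eef_rot: [0.998, 0.061, -0.0, 0.0]
force: [-0.4, -0.2, -0.4]
grip_width: 0.701
finger_force: 0.0
```

Emit:
move_arm(increments=[[[0, 0, -0.05], 0], [[0, 0, -0.1], 0], [[0, 0, -0.12], 0], [[0, 0, -0.12], 0], [[0, 0, -0.12], 0], [[0, 0, -0.1], 0], [[0, 0, -0.08], 0], [[0, 0, -0.05], 0], [[0, 0, -0.03], 0], [[0, 0, -0.012], 0], [[0, 0, 0], 0], [[0, 0, 0], 0]])

```text
time: 27.15
tool_pos: [0.6153, -0.0437, 0.0439]
eef_rot: [0.998, 0.061, 0.001, 0.0]
force: [-0.4, 0.3, -1.1]
grip_width: 0.7
finger_force: 0.0
```

```bash
python3 - <<'E'
from h import *
save('side','s7.png',(280,200,440,300),5)
E
```

View pics/s7.png

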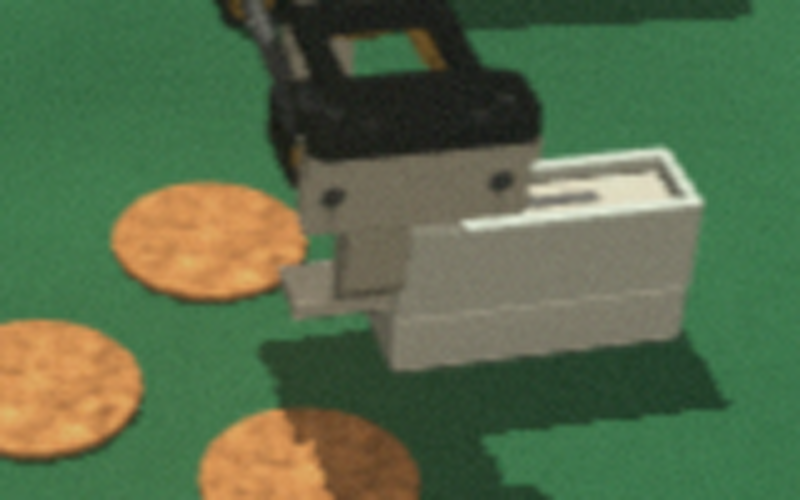

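The finger sits on the protruding part of the cassette, with its tip at crop (375,295), clear of the outlet face. I close on it.

Emit:
move_arm(increments=[[[0, 0, -0.003], 0], [[0, 0, 0], 0], [[0, 0, 0], 0], [[0, 0, 0], 0], [[0, 0, 0], 0], [[0, 0, 0], 0], [[0, 0, 0], 0], [[0, 0, 0], 0], [[0, 0, 0], 0], [[0, 0, 0], 0], [[0, 0, 0], 0], [[0, 0, 0], 0]], claw=10, grip_force=15)

```text
time: 28.2
tool_pos: [0.6148, -0.0434, 0.0424]
eef_rot: [0.998, 0.061, -0.0, 0.0]
force: [0.3, -0.3, -0.3]
grip_width: 0.101
finger_force: 0.0
```

```bash
python3 - <<'E'
from h import *
a=snapshot('side')[200:300,280:440];b=snapshot('top')[150:250,280:400]
f=lambda i,k:cv2.resize(i,None,fx=k,fy=k,interpolation=cv2.INTER_CUBIC)
A=f(a,2.8);B=f(b,2.8);print(A.shape,B.shape)
cv2.imwrite('pics/c8.png',np.hstack([A,B])[...,::-1])
E
```

```text
(280, 448, 3) (280, 336, 3)
```

View pics/c8.png

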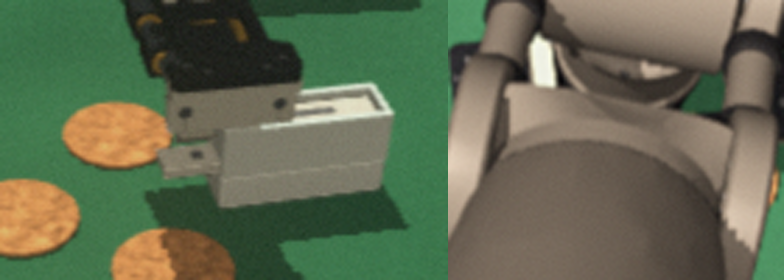

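The cassette is unmoved, with its hole at crop (195,155), but the fingers closed with nothing between them. I check where the fingertips should project.

```bash
python3 - <<'E'
from h import *
np.set_printoptions(precision=1,suppress=True)
t=np.array([.6148,-.0434]);c,s=np.cos(.122),np.sin(.122);y=np.array([s,-c]);x=np.array([c,s])
for w in(.032,.0047):
  for side in(1,-1):
    q=[[*(t+y*w*side+x*dx),z] for dx in(-.0095,.0095) for z in(.0255,.0435,.0825)]
    print(w,side,proj('side',q).tolist())
print('cassette hyp',proj('side',[[*(np.array([.597,-.046])+x*dx+y*w),z] for dx in(0,.036) for w in(-.012,.012) for z in (.025,.033)]).tolist())
print(arm.sense()['grip_width'],arm.sense()['finger_force'])
cv2.imwrite('pics/c9.png',cv2.resize(snapshot('side')[215:285,320:410],None,fx=8,fy=8,interpolation=cv2.INTER_CUBIC)[...,::-1])
E
```

```text
0.032 1 [[344.6723987782609, 269.73287432858905], [345.1835839779363, 261.57858984865794], [346.33339458468555, 243.22743470073246], [355.1560137186773, 268.59956647848026], [355.78946930071936, 260.46308955756604], [357.21397421560977, 242.1548084711345]]
0.032 -1 [[336.59746181743265, 248.62539273540688], [336.9890087617396, 240.69153247529545], [337.86786852933324, 222.87605209784758], [346.530504558784, 247.63038359210853], [347.03162010085504, 239.71408200989708], [348.1561415624504, 221.940432721835]]
0.0047 1 [[341.1148538283292, 260.43344225555234], [341.57196451531195, 252.37274245869276], [342.59918798445506, 234.2499609605687], [351.35642073381257, 259.3621784202744], [351.93013029556306, 251.31921488148132], [353.2190736997766, 233.2389300022087]]
0.0047 -1 [[339.929783225397, 257.33573005495805], [340.36935883270263, 249.30743875048384], [341.3568727794896, 231.2634030006037], [350.0905400438391, 256.28474420707494], [350.64485158412776, 248.27415175824154], [351.88982754943845, 230.27245762325407]]
cassette hyp [[334.52890289763997, 255.78443530016585], [334.694808638114, 252.24811650534562], [337.462727244451, 263.72561079332297], [337.64744321451883, 260.1533271775557], [353.66429560072345, 253.8197054018368], [353.92506182455463, 250.2979839372972], [356.98910675598245, 261.6626456021796], [357.2726528262182, 258.10502589648144]]
0.09986872457716965 0.0
```

View pics/c9.png

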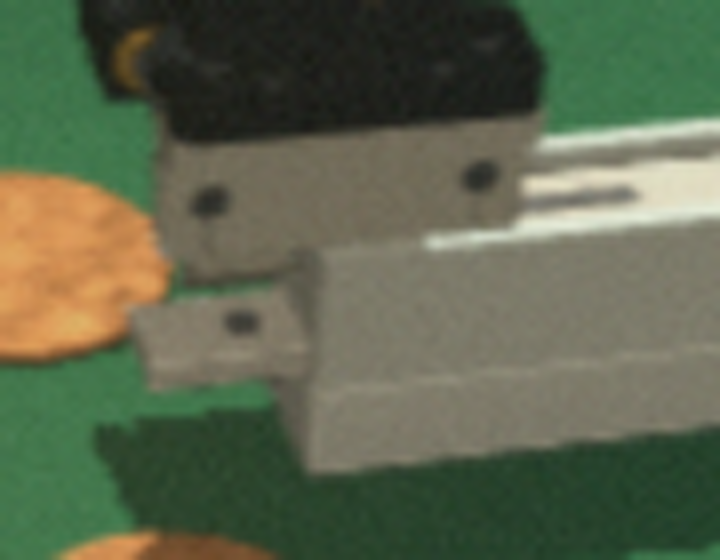

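```bash
python3 - <<'E'
from h import *
np.set_printoptions(precision=1,suppress=True)
y=np.array([.256,-.967]);t=np.array([.6003,-.1175])
for w in(.046,.0625):
  for z in(.0514,.0684,.09): print('s1',w,z,proj('side',[[*(t+y*w),z]]))
c,s=np.cos(.122),np.sin(.122);y=np.array([s,-c]);x=np.array([c,s]);t=np.array([.6148,-.0434])
for h in (.047,.06,.08):print('body',h,proj('side',[[*(t+y*w+x*dx),.0445+h] for w in(.095,) for dx in(-.0375,.0375)]).tolist())
j=arm.sense();print(j['joint_pos'],j['tool_pos'],j['eef_rot'])
E
```

```text
s1 0.046 0.0514 [[353.4 290.4]]
s1 0.046 0.0684 [[354.1 282.1]]
s1 0.046 0.09 [[354.9 271.3]]
s1 0.0625 0.0514 [[357.4 297. ]]
s1 0.0625 0.0684 [[358.1 288.7]]
s1 0.0625 0.09 [[359.1 277.8]]
body 0.047 [[338.8066115145942, 263.1591694622053], [384.624626837106, 258.32376745013306]]
body 0.06 [[339.1625189585198, 256.5195928335399], [385.40644015408657, 251.74967991582432]]
body 0.08 [[339.72344085592914, 246.05229207256158], [386.6378706548376, 241.3900612780907]]
[-0.2  0.7  1.5 -0.   1.   1.3] [ 0.6 -0.   0. ] [ 1.   0.1 -0.   0. ]
```

View pics/s4.png

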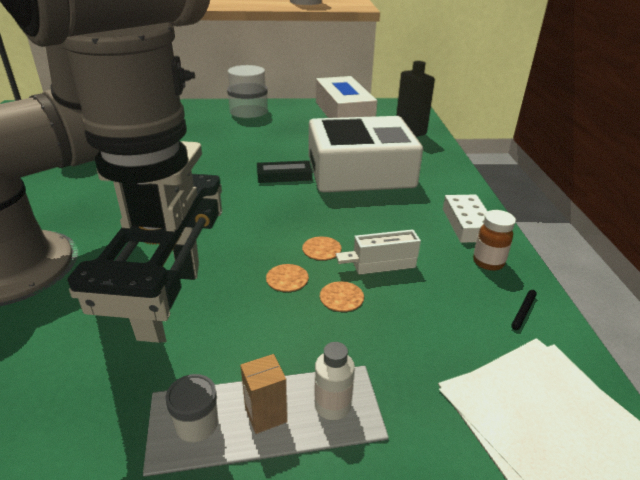

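All three stand upright on the tray in the side view. The gripper's body and tips show about 24 mm higher in the picture than the reported TCP plus the tip offset implies. So the fingers closed above the cassette. I open, go lower in steps and check.

Emit:
move_arm(increments=[[[0, 0, 0], 0], [[0, 0, 0], 0], [[0, 0, 0], 0], [[0, 0, 0], 0], [[0, 0, 0], 0], [[0, 0, 0], 0], [[0, 0, 0], 0], [[0, 0, -0.02], 0], [[0, 0, -0.03], 0], [[0, 0, -0.025], 0], [[0, 0, 0], 0], [[0, 0, 0], 0]], claw=70)

```text
time: 29.35
tool_pos: [0.6144, -0.0433, 0.0267]
eef_rot: [0.998, 0.061, -0.001, -0.0]
force: [-0.9, -0.0, 0.2]
grip_width: 0.697
finger_force: 0.0
```

```bash
python3 - <<'E'
from h import *
np.set_printoptions(precision=1,suppress=True)
j=arm.sense();p=j['tool_pos'];print(p*1000)
c,s=np.cos(.122),np.sin(.122);y=np.array([s,-c]);x=np.array([c,s]);t=p[:2]
for w in(.032,.051):
  for z in(.0,.017,.034): print(w,z,proj('side',[[*(t+y*w+x*dx),z+p[2]-.017] for dx in(-.0095,.0095)]).tolist())
cv2.imwrite('pics/c10.png',cv2.resize(snapshot('side')[215:285,320:410],None,fx=8,fy=8,interpolation=cv2.INTER_CUBIC)[...,::-1])
E
```

```text
[614.4 -43.3  26.7]
0.032 0.0 [[343.9772401014028, 276.7080520753379], [354.3563017680571, 275.5602212880115]]
0.032 0.017 [[344.44709969787425, 269.1694505358947], [354.9393203497986, 268.03744742935737]]
0.032 0.034 [[344.92739023292825, 261.461159444031], [355.5352025518056, 260.3460168436533]]
0.051 0.0 [[346.52080362438716, 283.5115591497888], [357.0715482709232, 282.31761585227684]]
0.051 0.017 [[347.0279198547899, 275.9163461627799], [357.6956611692438, 274.73820614509646]]
0.051 0.034 [[347.54649737712583, 268.14698457353387], [358.3337949568224, 266.9857178292702]]
```

View pics/c10.png

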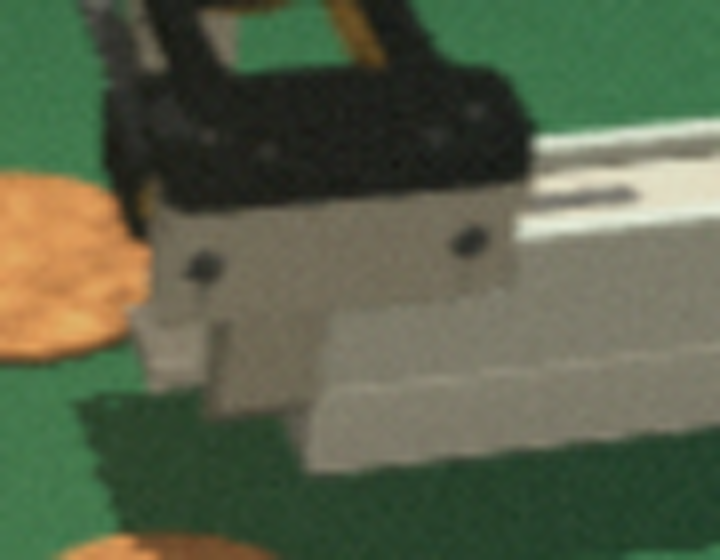

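Emit:
move_arm(increments=[[[0, 0, -0.01], 0], [[0, 0, -0.005], 0], [[0, 0, 0], 0], [[0, 0, 0], 0], [[0, 0, 0], 0], [[0, 0, 0], 0], [[0, 0, 0], 0], [[0, 0, 0], 0], [[0, 0, 0], 0], [[0, 0, 0], 0], [[0, 0, 0], 0], [[0, 0, 0], 0]], claw=20, grip_force=5)

```text
time: 30.4
tool_pos: [0.6148, -0.0434, 0.0245]
eef_rot: [0.998, 0.061, 0.0, 0.0]
force: [0.1, 0.2, 1.2]
grip_width: 0.254
finger_force: 5.0
```

It gripped at 23.4 mm, probably only with the lowest edge of the pads. I have no viewings left, so I measure the finger's lower edge numerically.

```bash
python3 - <<'E'
from h import *
im=snapshot('side').astype(int)
cols=[339,342,345,348,351,354,357]
for r in range(244,280): print(r,' '.join('%3d,%3d,%3d'%tuple(im[r,c]) for c in cols))
c,s=np.cos(.122),np.sin(.122);y=np.array([s,-c]);x=np.array([c,s]);t=np.array([.6148,-.0434])
for w in(.012,.022,.031):
  for z in(.02,.025,.03,.033): print(w,z,proj('side',[[*(t+y*w+x*dx),z] for dx in(-.0095,.0095)]).round(1).tolist())
E
```

```text
244  92, 87, 67 112,104, 87 115,110, 89 117,112, 92 122,113, 94 118,109, 91 112,106, 88
245 102, 92, 74 114,108, 90 115,112, 93 112,104, 85 113,108, 90 115,107, 89 112,107, 85
246 106, 95, 73 117,111, 91 116,109, 90 118,112, 91 118,109, 93 114,108, 89 114,109, 90
247 112, 97, 79 116,109, 91 105, 97, 81 112,105, 84 116,109, 92 112,106, 88 113,108, 87
248 115,102, 80 115,108, 90  63, 60, 51  99, 95, 79 116,111, 92 114,105, 89 115,109, 90
249 117,104, 82 104,100, 83  50, 50, 42  89, 84, 70 117,111, 93 115,109, 89 114,110, 91
250 112,100, 78 106,100, 83  52, 51, 42 103, 94, 78 115,106, 89 115,108, 88 116,112, 93
251 109, 97, 73 112,104, 84  75, 71, 62 114,108, 90 115,109, 90 113,108, 87 118,110, 94
252 110, 97, 77 116,108, 90 103, 97, 82 114,108, 90 117,109, 90 118,109, 91 114,109, 89
253 118,112, 93 114,106, 87 100, 95, 77 120,112, 94 115,110, 88 118,110, 90 114,110, 90
254 128,126,112 112,107, 88 103, 98, 80 115,106, 86 114,110, 89 113,107, 87 116,109, 90
255 124,119, 99 116,110, 90 106, 95, 83 119,113, 92 111,105, 87 107,100, 82 101,100, 81
256 125,115, 98 112,105, 88 102, 96, 79 107,
[... 1901 characters left out ...]
69, 45  43, 69, 42  44, 70, 47  47, 73, 49  45, 69, 45  42, 69, 43  42, 69, 44
279  41, 65, 40  44, 67, 44  41, 68, 43  40, 66, 42  44, 69, 45  41, 64, 42  44, 69, 46
0.012 0.02 [[341.9, 265.3], [352.2, 264.2]]
0.012 0.025 [[342.0, 263.1], [352.3, 262.0]]
0.012 0.03 [[342.2, 260.9], [352.5, 259.8]]
0.012 0.033 [[342.2, 259.5], [352.6, 258.4]]
0.022 0.02 [[343.2, 268.7], [353.6, 267.6]]
0.022 0.025 [[343.3, 266.5], [353.7, 265.4]]
0.022 0.03 [[343.5, 264.3], [353.9, 263.2]]
0.022 0.033 [[343.6, 262.9], [354.0, 261.8]]
0.031 0.02 [[344.4, 271.8], [354.8, 270.7]]
0.031 0.025 [[344.5, 269.6], [355.0, 268.5]]
0.031 0.03 [[344.7, 267.4], [355.2, 266.2]]
0.031 0.033 [[344.7, 266.0], [355.3, 264.9]]
```

The fingertip edge is at row 260.3 and the cassette's underside at about row 263.3, so the overlap is only 2–3 mm. I open, go 3.5 mm lower and regrip.

Emit:
move_arm(increments=[[[0, 0, 0], 0], [[0, 0, 0], 0], [[0, 0, 0], 0], [[0, 0, 0], 0], [[0, 0, -0.009], 0], [[0, 0, -0.009], 0], [[0, 0, 0], 0], [[0, 0, 0], 0], [[0, 0, 0], 0]], claw=38)

```text
time: 31.2
tool_pos: [0.6148, -0.0434, 0.0208]
eef_rot: [0.998, 0.061, -0.0, 0.0]
force: [0.0, -0.6, 0.7]
grip_width: 0.383
finger_force: 0.0
```

Emit:
move_arm(increments=[[[0, 0, 0], 0], [[0, 0, 0], 0], [[0, 0, 0], 0], [[0, 0, 0], 0], [[0, 0, 0], 0], [[0, 0, 0], 0], [[0, 0, 0], 0], [[0, 0, 0], 0]], claw=15, grip_force=15)

```text
time: 31.87
tool_pos: [0.6148, -0.0434, 0.0209]
eef_rot: [0.998, 0.061, 0.0, 0.0]
force: [-0.1, 0.3, 0.3]
grip_width: 0.257
finger_force: 14.9
```

```bash
python3 - <<'E'
from h import *
im=snapshot('side').astype(int)
for r in range(255,268): print(r,' '.join('%3d'%im[r,c,0] for c in range(336,358,2)))
E
```

```text
255 129 132 119 114 105 109 114 112 113 117 116
256 106 126 116 119 105 113 114 115 113 114 112
257  83 121 118 115 110 112 114 109 113 108 106
258  75 121 114 112 103 110 110 107 107 106 106
259  72 112 134 121  95 112 108 107 113 111 113
260  72 110 138 130  95 112 108 106 108 106 107
261  66  95 124 116  96 106 100  94  88  83 102
262  50  87 117 110  81  75  77  94  75  79  84
263  40  77 118 110  71  60  47  54  53  86  93
264  45  56  64  62  48  46  46  45  42  76  94
265  46  47  47  44  43  44  42  43  41  68  89
266  46  45  43  44  45  42  45  45  41  60  93
267  46  43  45  42  40  42  46  44  42  53  93
```

Emit:
move_arm(increments=[[[-0.012, -0.0015, 0], 0], [[-0.025, -0.003, 0], 0], [[-0.033, -0.004, 0], 0], [[-0.033, -0.004, 0], 0], [[-0.033, -0.004, 0], 0], [[-0.033, -0.004, 0], 0], [[-0.033, -0.004, 0], 0], [[-0.033, -0.004, 0], 0], [[-0.033, -0.004, 0], 0], [[-0.033, -0.004, 0], 0], [[-0.033, -0.004, 0], 0], [[-0.033, -0.004, 0], 0], [[-0.033, -0.004, 0], 0], [[-0.02, -0.0025, 0], 0], [[0, 0, 0], 0], [[0, 0, 0], 0]])

```text
time: 33.25
tool_pos: [0.5309, -0.0537, 0.0209]
eef_rot: [0.998, 0.061, 0.0, 0.0]
force: [-0.2, -0.2, -0.3]
grip_width: 0.259
finger_force: 14.9
```

```bash
python3 - <<'E'
from fit import *
np.set_printoptions(precision=4,suppress=True)
t=arm.sense()['tool_pos'];snapshot('side')
for d in spotter.trace('side','cassette')[:3]: print(d['conf'],d['location'],d['mask'].sum(),ray_at('side',d['location'],.033))
p0=[t[0]+.032,t[1]+.004,.12]; m=masks('cassette',('side',),[*p0[:2],.03],30)
print(t,p0,m and fit('cassette',m,p0,.025))
c,s=np.cos(.12),np.sin(.12)
# predicted far end corner & tip
print(proj('side',[[t[0]+c*d-s*w,t[1]+s*d+c*w,.033] for d in(-.018,.082) for w in(-.012,.012)]).round(1).tolist())
E
```

```text
0.71 [329.2, 259.5] 281 [ 0.5836 -0.0553  0.033 ]
[ 0.5309 -0.0537  0.0209] [np.float64(0.5628611376610058), np.float64(-0.04970300419780806), 0.12] (array([ 0.5957, -0.0495,  0.5309]), np.float64(0.6239316239316239))
[[290.4, 264.9], [288.4, 256.8], [346.0, 259.2], [342.9, 251.3]]
```

Emit:
move_arm(increments=[[[0, 0, 0.03], 0], [[0, 0, 0.08], 0], [[0, 0, 0.12], 0], [[0, 0, 0.12], 0], [[0, 0, 0.1], 0], [[0, 0, 0.05], 0], [[0, 0, 0], 0], [[0, 0, 0], 0]])

```text
time: 34.07
tool_pos: [0.5308, -0.0536, 0.1208]
eef_rot: [0.998, 0.061, 0.0, 0.0]
force: [-1.1, 0.3, -0.5]
grip_width: 0.259
finger_force: 14.9
```

Emit:
move_arm(increments=[[[-0.008, 0.055, 0], -0.05], [[-0.015, 0.11, 0], -0.05], [[-0.017, 0.12, 0], -0.05], [[-0.017, 0.12, 0], -0.05], [[-0.017, 0.12, 0], -0.05], [[-0.017, 0.12, 0], -0.05], [[-0.017, 0.12, 0], -0.05], [[-0.017, 0.12, 0], -0.05], [[-0.017, 0.12, 0], -0.05], [[-0.017, 0.12, 0], -0.05], [[-0.017, 0.12, 0], -0.05], [[-0.017, 0.12, 0], -0.05], [[-0.017, 0.12, 0], -0.05], [[-0.017, 0.12, 0], -0.05], [[-0.017, 0.12, 0], -0.05], [[-0.017, 0.12, 0], -0.02], [[-0.013, 0.068, 0], 0], [[0, 0, 0], 0], [[0, 0, 0], 0], [[0, 0, 0], 0]])

```text
time: 35.73
tool_pos: [0.4756, 0.3281, 0.1201]
eef_rot: [0.999, 0.034, -0.001, 0.001]
force: [0.1, 0.2, -0.6]
grip_width: 0.258
finger_force: 14.9
```

```bash
python3 - <<'E'
from fit import *
np.set_printoptions(precision=4,suppress=True)
t=arm.sense()['tool_pos'];z=.025+t[2]-.0209
from scipy.spatial.transform import Rotation as Rr
R=Rr.from_quat(arm.sense()['eef_rot']).as_matrix();f=np.arctan2(R[1,0],R[0,0]);c,s=np.cos(f),np.sin(f);print(t,'phi',f)
pr=[[t[0]+c*d-s*w,t[1]+s*d+c*w,z+.008] for d in(-.018,.01,.082) for w in(-.012,.012)]
for cam in('side','top'):
    snapshot(cam);print(cam,'pred',proj(cam,pr).round(1).tolist())
    for d in spotter.trace(cam,'cassette')[:3]:
        ys,xs=np.nonzero(d['mask']);print(round(d['conf'],2),d['location'],d['mask'].sum(),xs.min(),xs.max(),ys.min(),ys.max())
E
```

```text
[0.4756 0.3281 0.1201] phi 0.06748590940241794
side pred [[260.7, 126.7], [260.2, 122.7], [273.1, 126.3], [272.5, 122.3], [304.8, 125.2], [303.6, 121.3]]
0.75 [287.9, 125.6] 170 263 304 123 129
0.31 [259.9, 433.9] 12177 143 387 366 475
top pred [[112.3, 280.5], [97.2, 281.3], [112.3, 262.9], [97.2, 263.7], [112.2, 218.3], [97.4, 219.1]]
0.54 [106.8, 223.8] 280 98 113 217 236
```

The held cassette matches the prediction to about 1 px in both cameras. I lower it.

Emit:
move_arm(increments=[[[0, 0, -0.04], 0], [[0, 0, -0.08], 0], [[0, 0, -0.1], 0], [[0, 0, -0.1], 0], [[0, 0, -0.08], 0], [[0, 0, -0.05], 0], [[0, 0, -0.025], 0], [[0, 0, -0.01], 0], [[0, 0, -0.005], 0], [[0, 0, 0], 0], [[0, 0, 0], 0]])

```text
time: 36.85
tool_pos: [0.4765, 0.3292, 0.0237]
eef_rot: [0.999, 0.034, 0.001, -0.0]
force: [0.3, 0.5, 0.3]
grip_width: 0.256
finger_force: 14.9
```

Emit:
move_arm(increments=[[[0, 0, -0.005], 0], [[0, 0, -0.004], 0], [[0, 0, 0], 0], [[0, 0, 0], 0], [[0, 0, 0], 0]])

```text
time: 37.27
tool_pos: [0.476, 0.329, 0.0211]
eef_rot: [0.999, 0.034, 0.0, 0.0]
force: [-0.0, 0.0, 0.2]
grip_width: 0.258
finger_force: 14.9
```

Emit:
move_arm(increments=[[[0, 0, 0], 0], [[0, 0, 0], 0], [[0, 0, 0], 0], [[0, 0, 0], 0], [[0, 0, 0], 0], [[0, 0, 0], 0], [[0, 0, 0], 0], [[0, 0, 0.05], 0], [[0, 0, 0.1], 0], [[0, 0, 0.15], 0], [[0, 0, 0.2], 0], [[0, 0, 0.2], 0], [[0, 0, 0.2], 0], [[0, 0, 0.1], 0], [[0, 0, 0], 0]], claw=50)

```text
time: 38.52
tool_pos: [0.4782, 0.3302, 0.228]
eef_rot: [0.999, 0.034, 0.005, -0.002]
force: [0.2, -0.3, 0.2]
grip_width: 0.499
finger_force: 0.0
```

```bash
python3 - <<'E'
from fit import *
np.set_printoptions(precision=4,suppress=True)
for cam in('side','top'):
    snapshot(cam)
    for d in spotter.trace(cam,'cassette')[:3]:
        ys,xs=np.nonzero(d['mask']);print(cam,round(d['conf'],2),d['location'],d['mask'].sum(),xs.min(),xs.max(),ys.min(),ys.max())
p0=[.508,.331,.066]
for cams in(('side',),('top',)):
    m=masks('cassette',cams,[*p0[:2],.03],25)
    if m: print(cams,fit('cassette',m,p0,.025))
    m=masks('reader',cams,[*p0[:2],.03],200)
    print(cams,'dispenser',[d['conf'] for d in spotter.trace(cams[0],'dispenser')[:1]])
E
```

```text
side 0.74 [281.2, 162.7] 296 264 305 161 169
top 0.55 [124.5, 280.1] 143 116 131 276 287
('side',) (array([0.5105, 0.3312, 0.0027]), np.float64(0.16147308781869685))
('side',) dispenser [0.83]
('top',) (array([0.4926, 0.3423, 0.5249]), np.float64(0.8395061728395061))
('top',) dispenser [0.96]
```

The cassette lies on the outline in both views: side fit (0.5105, 0.331), top rows and columns matching the outline. Now I return the tub.

Emit:
move_arm(increments=[[[-0.0153, -0.1146, 0], -0.115], [[-0.0153, -0.1146, 0], -0.115], [[-0.0153, -0.1146, 0], -0.115], [[-0.0153, -0.1146, 0], -0.115], [[-0.0153, -0.1146, 0], -0.115], [[-0.0153, -0.1146, 0], -0.115], [[-0.0153, -0.1146, 0], -0.115], [[-0.0153, -0.1146, 0], -0.115], [[-0.0153, -0.1146, 0], -0.115], [[-0.0153, -0.1146, 0], -0.115], [[-0.0153, -0.1146, 0], -0.115], [[-0.0153, -0.1146, 0], -0.115], [[-0.0153, -0.1146, 0], -0.115], [[-0.0153, -0.1146, 0], -0.115], [[-0.0153, -0.1146, 0], -0.115]], claw=100)

```text
time: 40.27
tool_pos: [0.4298, -0.0159, 0.2209]
eef_rot: [1.0, -0.027, -0.0, 0.0]
force: [0.8, 0.4, -0.3]
grip_width: 1.001
finger_force: 0.0
```

Emit:
move_arm(increments=[[[-0.0153, -0.1146, 0], -0.115], [[-0.0153, -0.1146, 0], -0.115], [[-0.0153, -0.1146, 0], -0.115], [[-0.0153, -0.1146, 0], -0.115], [[-0.0153, -0.1146, 0], -0.115], [[-0.0153, -0.1146, 0], -0.115], [[-0.0153, -0.1146, 0], -0.115], [[-0.0153, -0.1146, 0], -0.115], [[-0.0153, -0.1146, 0], -0.115], [[-0.0153, -0.1146, 0], -0.115], [[-0.0153, -0.1146, 0], -0.115], [[-0.0153, -0.1146, 0], -0.115], [[-0.0153, -0.1146, 0], -0.115], [[-0.0153, -0.1146, 0], -0.115], [[-0.0153, -0.1146, 0], -0.115], [[0, 0, 0], 0], [[0, 0, 0], 0], [[0, 0, 0], 0], [[0, 0, 0], 0]])

```text
time: 41.85
tool_pos: [0.3843, -0.3577, 0.221]
eef_rot: [0.996, -0.086, -0.0, -0.0]
force: [0.3, -0.2, 0.8]
grip_width: 0.998
finger_force: 0.0
```

```bash
python3 - <<'E'
from fit import *
np.set_printoptions(precision=4,suppress=True)
snapshot('side');snapshot('top');p0=[.508,.331,.066]
for cams in(('side',),('top',)):
    m=masks('cassette',cams,[*p0[:2],.03],25)
    if m: print(cams,fit('cassette',m,p0,.025))
# outline recheck: bright cassette on plate in top
im=cv2.cvtColor(snapshot('top'),cv2.COLOR_RGB2HSV);g=np.zeros((480,640),np.uint8);g[226:295,108:140]=((im[...,2]>75)&(im[...,1]<90))[226:295,108:140]
cn=max(cv2.findContours(g,0,2)[0],key=cv2.contourArea);r=cv2.minAreaRect(cn);b=np.array([ray_at('top',p,.033)[:2] for p in cv2.boxPoints(r)]);print(r,b,b.mean(0))
E
```

```text
('side',) (array([ 0.5079,  0.3268, -0.0339]), np.float64(0.23188405797101452))
('top',) (array([0.5081, 0.3316, 0.064 ]), np.float64(0.0804469273743017))
((122.35073852539062, 258.02874755859375), (58.25679016113281, 15.395188331604004), 88.56790161132812) [[0.5592 0.3498]
 [0.5601 0.3225]
 [0.4577 0.3138]
 [0.4567 0.3406]] [0.5084 0.3317]
```

The cassette is at (0.508, 0.3316) with yaw 0.064, within about 1 mm of the outline. Now I lower onto the tub, gripping it 10 mm lower than before.

Emit:
move_arm(increments=[[[0, 0, -0.05], 0], [[0, 0, -0.1], 0], [[0, 0, -0.13], 0], [[0, 0, -0.13], 0], [[0, 0, -0.13], 0], [[0, 0, -0.12], 0], [[0, 0, -0.1], 0], [[0, 0, -0.07], 0], [[0, 0, -0.05], 0], [[0, 0, -0.026], 0], [[0, 0, 0], 0], [[0, 0, 0], 0]])

```text
time: 43.1
tool_pos: [0.3844, -0.3588, 0.0402]
eef_rot: [0.996, -0.086, 0.0, 0.0]
force: [-0.3, -1.1, 0.2]
grip_width: 1.002
finger_force: 0.0
```

Emit:
move_arm(increments=[[[0, 0, 0], 0], [[0, 0, 0], 0], [[0, 0, 0], 0], [[0, 0, 0], 0], [[0, 0, 0], 0], [[0, 0, 0], 0], [[0, 0, 0], 0], [[0, 0, 0], 0], [[0, 0, 0], 0]], claw=50, grip_force=12)

```text
time: 43.85
tool_pos: [0.3843, -0.3587, 0.0401]
eef_rot: [0.996, -0.087, 0.0, 0.0]
force: [-0.2, 0.8, 3.8]
grip_width: 0.652
finger_force: 12.0
```

Emit:
move_arm(increments=[[[0, 0, 0.04], 0], [[0, 0, 0.1], 0], [[0, 0, 0.15], 0], [[0, 0, 0.15], 0], [[0, 0, 0.15], 0], [[0, 0, 0.12], 0], [[0, 0, 0.09], 0], [[0, 0, 0.05], 0], [[0, 0, 0], 0]])

```text
time: 44.6
tool_pos: [0.3848, -0.3593, 0.2121]
eef_rot: [0.996, -0.086, 0.001, 0.002]
force: [0.6, 0.3, -0.6]
grip_width: 0.651
finger_force: 12.0
```

Emit:
move_arm(increments=[[[0.0264, 0.0533, 0], 0], [[0.0528, 0.1066, 0], 0], [[0.0528, 0.1066, 0], 0], [[0.0528, 0.1066, 0], 0], [[0.0528, 0.1066, 0], 0], [[0.0528, 0.1066, 0], 0], [[0.0528, 0.1066, 0], 0], [[0.0528, 0.1066, 0], 0], [[0.0528, 0.1066, 0], 0], [[0.0528, 0.1066, 0], 0], [[0.0528, 0.1066, 0], 0], [[0.0528, 0.1066, 0], 0], [[0.0528, 0.1066, 0], 0], [[0.0528, 0.1066, 0], 0], [[0.0528, 0.1066, 0], 0], [[0.0528, 0.1066, 0], 0], [[0.0528, 0.1066, 0], 0], [[0.0528, 0.1066, 0], 0], [[0.0264, 0.0533, 0], 0], [[0, 0, 0], 0]])

```text
time: 46.27
tool_pos: [0.574, 0.0279, 0.2079]
eef_rot: [0.996, -0.085, -0.002, -0.0]
force: [-1.3, -0.2, -1.3]
grip_width: 0.647
finger_force: 12.0
```

Emit:
move_arm(increments=[[[0, 0, -0.05], 0], [[0, 0, -0.1], 0], [[0, 0, -0.13], 0], [[0, 0, -0.13], 0], [[0, 0, -0.13], 0], [[0, 0, -0.12], 0], [[0, 0, -0.09], 0], [[0, 0, -0.06], 0], [[0, 0, -0.03], 0], [[0, 0, -0.013], 0], [[0, 0, 0], 0], [[0, 0, 0], 0], [[0, 0, 0], 0]])

```text
time: 47.35
tool_pos: [0.5745, 0.0247, 0.0397]
eef_rot: [0.996, -0.087, 0.001, 0.0]
force: [0.2, -0.3, -1.8]
grip_width: 0.651
finger_force: 12.0
```

Emit:
move_arm(increments=[[[0, 0, -0.006], 0], [[0, 0, 0], 0], [[0, 0, 0], 0]])

```text
time: 47.6
tool_pos: [0.5744, 0.0251, 0.0381]
eef_rot: [0.996, -0.087, 0.0, 0.0]
force: [-0.0, 0.3, -1.5]
grip_width: 0.65
finger_force: 12.0
```

Emit:
move_arm(increments=[[[0, 0, 0], 0], [[0, 0, 0], 0], [[0, 0, 0], 0], [[0, 0, 0], 0], [[0, 0, 0], 0], [[0, 0, 0], 0], [[0, 0, 0.05], 0], [[0, 0, 0.1], 0], [[0, 0, 0.15], 0], [[0, 0, 0.15], 0], [[0, 0, 0.15], 0], [[0, 0, 0.1], 0], [[0, 0, 0.1], 0], [[0, 0, 0], 0]], claw=100)

```text
time: 48.77
tool_pos: [0.5764, 0.025, 0.2034]
eef_rot: [0.996, -0.086, 0.004, 0.0]
force: [0.3, 0.9, 0.8]
grip_width: 0.999
finger_force: 0.0
```

Emit:
move_arm(increments=[[[-0.0313, -0.1171, 0], 0.482], [[-0.0313, -0.1171, 0], 0.482], [[-0.0313, -0.1171, 0], 0.482], [[-0.0313, -0.1171, 0], 0.482], [[-0.0313, -0.1171, 0], 0.482], [[-0.0313, -0.1171, 0], 0.482], [[-0.0313, -0.1171, 0], 0.482], [[-0.0313, -0.1171, 0], 0.482], [[-0.0313, -0.1171, 0], 0.482], [[-0.0313, -0.1171, 0], 0.482], [[-0.0313, -0.1171, 0], 0.482], [[-0.0313, -0.1171, 0], 0.482], [[-0.0313, -0.1171, 0], 0.482], [[-0.0313, -0.1171, 0], 0.482], [[-0.0313, -0.1171, 0], 0.482], [[-0.0313, -0.1171, 0], 0.482], [[0, 0, 0], 0], [[0, 0, 0], 0], [[0, 0, 0], 0]])

```text
time: 50.35
tool_pos: [0.474, -0.3489, 0.1976]
eef_rot: [0.983, 0.181, -0.0, -0.001]
force: [0.5, 0.1, 0.8]
grip_width: 1.0
finger_force: 0.0
```

Emit:
move_arm(increments=[[[0, 0, -0.05], 0], [[0, 0, -0.1], 0], [[0, 0, -0.12], 0], [[0, 0, -0.12], 0], [[0, 0, -0.1], 0], [[0, 0, -0.09], 0], [[0, 0, -0.06], 0], [[0, 0, -0.04], 0], [[0, 0, -0.027], 0], [[0, 0, 0], 0], [[0, 0, 0], 0], [[0, 0, 0], 0]])

```text
time: 51.35
tool_pos: [0.4746, -0.3498, 0.0575]
eef_rot: [0.983, 0.182, 0.0, 0.001]
force: [0.3, -0.3, -0.0]
grip_width: 1.0
finger_force: 0.0
```

Emit:
move_arm(increments=[[[0, 0, 0], 0], [[0, 0, 0], 0], [[0, 0, 0], 0], [[0, 0, 0], 0], [[0, 0, 0], 0], [[0, 0, 0], 0], [[0, 0, 0], 0], [[0, 0, 0], 0], [[0, 0, 0], 0], [[0, 0, 0], 0]], claw=35)

```text
time: 52.18
tool_pos: [0.4741, -0.3496, 0.0566]
eef_rot: [0.983, 0.182, -0.0, 0.0]
force: [0.5, -0.8, -0.7]
grip_width: 0.478
finger_force: 12.0
```

Emit:
move_arm(increments=[[[0, 0, 0.04], 0], [[0, 0, 0.1], 0], [[0, 0, 0.15], 0], [[0, 0, 0.15], 0], [[0, 0, 0.12], 0], [[0, 0, 0.09], 0], [[0, 0, 0.05], 0], [[0, 0, 0], 0]])

```text
time: 52.85
tool_pos: [0.4749, -0.3503, 0.1993]
eef_rot: [0.983, 0.182, 0.001, 0.002]
force: [-0.2, -1.0, -1.4]
grip_width: 0.478
finger_force: 12.0
```

Emit:
move_arm(increments=[[[0.0064, 0.0554, 0], 0], [[0.0128, 0.1108, 0], 0], [[0.0128, 0.1108, 0], 0], [[0.0128, 0.1108, 0], 0], [[0.0128, 0.1108, 0], 0], [[0.0128, 0.1108, 0], 0], [[0.0128, 0.1108, 0], 0], [[0.0128, 0.1108, 0], 0], [[0.0128, 0.1108, 0], 0], [[0.0128, 0.1108, 0], 0], [[0.0128, 0.1108, 0], 0], [[0.0128, 0.1108, 0], 0], [[0.0128, 0.1108, 0], 0], [[0.0064, 0.0554, 0], 0], [[0, 0, 0], 0], [[0, 0, 0], 0]])

```text
time: 54.18
tool_pos: [0.5068, -0.0611, 0.1957]
eef_rot: [0.983, 0.182, -0.001, -0.0]
force: [0.2, -1.6, -1.4]
grip_width: 0.481
finger_force: 12.0
```

Emit:
move_arm(increments=[[[0, 0, -0.05], 0], [[0, 0, -0.1], 0], [[0, 0, -0.12], 0], [[0, 0, -0.12], 0], [[0, 0, -0.1], 0], [[0, 0, -0.09], 0], [[0, 0, -0.06], 0], [[0, 0, -0.04], 0], [[0, 0, -0.02], 0], [[0, 0, -0.007], 0], [[0, 0, 0], 0], [[0, 0, 0], 0], [[0, 0, 0], 0]])

```text
time: 55.27
tool_pos: [0.5079, -0.0617, 0.0559]
eef_rot: [0.983, 0.182, 0.001, 0.0]
force: [0.3, -0.2, -0.9]
grip_width: 0.477
finger_force: 12.0
```

Emit:
move_arm(increments=[[[0, 0, -0.004], 0], [[0, 0, 0], 0], [[0, 0, 0], 0]])

```text
time: 55.52
tool_pos: [0.5075, -0.0615, 0.0547]
eef_rot: [0.983, 0.182, 0.0, 0.0]
force: [-0.2, 0.0, -0.4]
grip_width: 0.476
finger_force: 12.0
```

Emit:
move_arm(increments=[[[0, 0, 0], 0], [[0, 0, 0], 0], [[0, 0, 0], 0], [[0, 0, 0], 0], [[0, 0, 0], 0], [[0, 0, 0], 0], [[0, 0, 0.05], 0], [[0, 0, 0.1], 0], [[0, 0, 0.15], 0], [[0, 0, 0.15], 0], [[0, 0, 0.15], 0], [[0, 0, 0.1], 0], [[0, 0, 0.05], 0], [[0, 0, 0], 0]], claw=100)

```text
time: 56.68
tool_pos: [0.5085, -0.0618, 0.2071]
eef_rot: [0.983, 0.182, 0.002, 0.001]
force: [-0.2, -0.4, 0.1]
grip_width: 1.003
finger_force: 0.0
```

Emit:
move_arm(increments=[[[0.0235, -0.116, 0], -0.38], [[0.0235, -0.116, 0], -0.38], [[0.0235, -0.116, 0], -0.38], [[0.0235, -0.116, 0], -0.38], [[0.0235, -0.116, 0], 0], [[0.0235, -0.116, 0], 0], [[0.0235, -0.116, 0], 0], [[0.0235, -0.116, 0], 0], [[0.0235, -0.116, 0], 0], [[0.0235, -0.116, 0], 0], [[0.0235, -0.116, 0], 0], [[0.0235, -0.116, 0], 0], [[0, 0, 0], 0], [[0, 0, 0], 0], [[0, 0, 0], 0]])

```text
time: 57.93
tool_pos: [0.5632, -0.339, 0.2028]
eef_rot: [0.992, 0.129, -0.001, -0.001]
force: [0.7, 0.4, -1.0]
grip_width: 0.997
finger_force: 0.0
```

Emit:
move_arm(increments=[[[0, 0, -0.05], 0], [[0, 0, -0.1], 0], [[0, 0, -0.12], 0], [[0, 0, -0.12], 0], [[0, 0, -0.1], 0], [[0, 0, -0.09], 0], [[0, 0, -0.06], 0], [[0, 0, -0.05], 0], [[0, 0, -0.03], 0], [[0, 0, 0], 0], [[0, 0, 0], 0], [[0, 0, 0], 0]])

```text
time: 58.93
tool_pos: [0.5644, -0.3402, 0.0616]
eef_rot: [0.992, 0.129, 0.001, 0.001]
force: [0.3, -0.4, -0.1]
grip_width: 1.003
finger_force: 0.0
```

Emit:
move_arm(increments=[[[0, 0, 0], 0], [[0, 0, 0], 0], [[0, 0, 0], 0], [[0, 0, 0], 0], [[0, 0, 0], 0], [[0, 0, 0], 0], [[0, 0, 0], 0], [[0, 0, 0], 0], [[0, 0, 0], 0], [[0, 0, 0], 0]], claw=40, grip_force=15)

```text
time: 59.77
tool_pos: [0.5638, -0.3398, 0.0604]
eef_rot: [0.992, 0.129, -0.0, -0.0]
force: [-0.4, 0.4, 0.8]
grip_width: 0.538
finger_force: 15.0
```

Emit:
move_arm(increments=[[[0, 0, 0.04], 0], [[0, 0, 0.1], 0], [[0, 0, 0.15], 0], [[0, 0, 0.15], 0], [[0, 0, 0.12], 0], [[0, 0, 0.09], 0], [[0, 0, 0.05], 0], [[0, 0, 0], 0]])

```text
time: 60.43
tool_pos: [0.5647, -0.3406, 0.2035]
eef_rot: [0.992, 0.129, 0.002, 0.002]
force: [0.2, 0.3, -0.5]
grip_width: 0.54
finger_force: 15.0
```

Emit:
move_arm(increments=[[[0.0091, 0.0556, 0], 0], [[0.0183, 0.1112, 0], 0], [[0.0183, 0.1112, 0], 0], [[0.0183, 0.1112, 0], 0], [[0.0183, 0.1112, 0], 0], [[0.0183, 0.1112, 0], 0], [[0.0183, 0.1112, 0], 0], [[0.0183, 0.1112, 0], 0], [[0.0183, 0.1112, 0], 0], [[0.0183, 0.1112, 0], 0], [[0.0092, 0.0556, 0], 0], [[0, 0, 0], 0], [[0, 0, 0], 0]])

```text
time: 61.52
tool_pos: [0.6, -0.1171, 0.1994]
eef_rot: [0.992, 0.13, -0.001, -0.0]
force: [-0.0, -0.4, -0.7]
grip_width: 0.544
finger_force: 15.0
```

Emit:
move_arm(increments=[[[0, 0, -0.05], 0], [[0, 0, -0.1], 0], [[0, 0, -0.12], 0], [[0, 0, -0.12], 0], [[0, 0, -0.1], 0], [[0, 0, -0.09], 0], [[0, 0, -0.06], 0], [[0, 0, -0.04], 0], [[0, 0, -0.02], 0], [[0, 0, -0.007], 0], [[0, 0, 0], 0], [[0, 0, 0], 0], [[0, 0, 0], 0]])

```text
time: 62.6
tool_pos: [0.6008, -0.1177, 0.0598]
eef_rot: [0.992, 0.129, 0.001, 0.0]
force: [-0.1, -0.3, -1.0]
grip_width: 0.539
finger_force: 15.0
```

Settle, lower the last bit, release, lift, then move aside for a check.

Emit:
move_arm(increments=[[[0, 0, -0.005], 0], [[0, 0, 0], 0], [[0, 0, 0], 0]])

```text
time: 62.85
tool_pos: [0.6006, -0.1175, 0.0584]
eef_rot: [0.992, 0.129, 0.0, 0.0]
force: [-0.5, -0.1, 0.7]
grip_width: 0.541
finger_force: 15.0
```

Emit:
move_arm(increments=[[[0, 0, 0], 0], [[0, 0, 0], 0], [[0, 0, 0], 0], [[0, 0, 0], 0], [[0, 0, 0], 0], [[0, 0, 0], 0], [[0, 0, 0.05], 0], [[0, 0, 0.1], 0], [[0, 0, 0.15], 0], [[0, 0, 0.15], 0], [[0, 0, 0.15], 0], [[0, 0, 0.1], 0], [[0, 0, 0.1], 0], [[0, 0, 0], 0]], claw=100)

```text
time: 64.02
tool_pos: [0.6023, -0.1181, 0.2238]
eef_rot: [0.992, 0.129, 0.004, 0.002]
force: [-1.0, -0.9, 0.9]
grip_width: 1.001
finger_force: 0.0
```

Emit:
move_arm(increments=[[[-0.05, -0.1, 0], 0], [[-0.05, -0.1, 0], 0], [[-0.05, -0.1, 0], 0], [[-0.05, -0.1, 0], 0], [[-0.05, -0.1, 0], 0], [[-0.05, -0.1, 0], 0], [[-0.05, -0.1, 0], 0], [[-0.05, -0.1, 0], 0], [[-0.05, -0.1, 0], 0], [[-0.05, -0.1, 0], 0], [[-0.05, -0.1, 0], 0], [[-0.05, -0.1, 0], 0], [[-0.05, -0.1, 0], 0], [[0, 0, 0], 0], [[0, 0, 0], 0], [[0, 0, 0], 0]])

```text
time: 65.35
tool_pos: [0.4704, -0.3769, 0.2177]
eef_rot: [0.992, 0.129, -0.0, -0.0]
force: [0.2, -0.3, -0.5]
grip_width: 1.005
finger_force: 0.0
```

```bash
python3 - <<'E'
from fit import *
np.set_printoptions(precision=4,suppress=True)
for c in('top','side'): snapshot(c)
for q,p0,z in [('tub',[.576,.023,0],.004),('bottle',[.6,-.114,0],.004),('carton',[.508,-.065,.36],.004),('cassette',[.508,.331,.066],.025)]:
    m=masks(q,('top','side'),[p0[0],p0[1],.03])
    for c in m: print(q,c,*fit(q,{c:m[c]},p0,z))
a=cv2.imread('pics/top0.png').astype(int);b=snapshot('top')[...,::-1].astype(int)
print(np.abs(a-b)[195:290,270:420].max(2).__gt__(40).sum())
E
```

```text
tub top [ 0.5761  0.0253 -0.0725] 0.13720538720538722
tub side [ 0.5777  0.0266 -0.0372] 0.11840120663650078
bottle top [ 0.5991 -0.1159 -0.0406] 0.12576687116564422
bottle side [ 0.6011 -0.1174  0.0525] 0.04250559284116329
carton top [ 0.5069 -0.061   0.3608] 0.058884297520661155
carton side [ 0.5089 -0.0398  0.3105] 0.8609271523178808
cassette top [0.5102 0.3317 0.1029] 0.08487486398258981
cassette side [ 0.5251  0.332  -0.0491] 0.6309523809523809
401
```

```bash
python3 -c "
from bench import arm
print(arm.close_job())"
```

```text
the job is handed in; nothing more can be done
None
```

The job is handed in, with no verdict returned: by the last top-camera fit the cassette lies within about 2 mm of the reader outline and the tub, bottle and carton are within about 3 mm of where they started, all released.

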